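# Check the platen gap of a cup sealer with a taper feeler gauge

### The arm

A 6-joint arm with a two-finger parallel gripper is mounted at the origin on the work surface. World frame = base frame: x ahead of the robot, y to its left, z up, the work surface at z = 0. Lengths are in m, angles in degrees, forces in N, time in s.
With the tool pointing down it reaches from about 0.4 to 0.825 m from the base axis. Payload 7 kg.
Tool frame: the origin (TCP) lies midway between the tips of the shut fingers; the grasp point (between the pads) lies 19 mm behind it (r.grasp_offset is the distance from the TCP to the grasp point, in m); z points along the fingers, x is the direction in which the jaws open and shut, and the axes are right-handed (so a half turn about z gives the same grasp; the last joint's range is limited). The gripper opens to 88 mm and grips with 3 to 60 N. Pads are 19 mm wide; open, the fingers measure 130 mm over their backs; the gripper's body (78 mm by 193 mm) begins 47 mm behind the grasp point.
Start: joints at [-56.66, 20.546, 0.682, 0, -70.136, -16.507], TCP at [0.195, -0.646, 0.227] pointing down, gripper open.
Joint ranges: [-176.03, 176.03], [-82.01, 121.73], [-58.28, 71.71], [-173.87, 95.51], [-174.79, -0.11], [-173.66, 173.66]. Speed limits (degrees/s): [136.94, 136.94, 172.46, 180, 180, 180].

### API

Orientations are given as [roll, pitch, yaw] about the fixed x, y, z axes, in that order (R = Rz(yaw) Ry(pitch) Rx(roll)).
In Python, from plant import r gives the robot as it stands.
- The arm moves only by the tool step_arm, never from a script. Its argument "deltas" is a list of rows, each a list of 7 numbers: the turn, a rotation vector about the tool's x, y, z in rad, then the shift along the tool's x, y, z in mm, then the opening, from -1 (shut) to 1 (fully open), so that 0 is half open. In form: [[ax, ay, az, x, y, z, grip], ...]. A call has 1 to 10 rows; each row shifts and turns the pose as measured when the row begins, along the tool's axes as they then stand; what a row does not reach is not made up. A row lasts 1/10 s, in which the tool goes at most 50 mm and 8.59 degrees, less where a joint would pass 70% of its speed; a pose out of reach is approached as far as the arm can. A call with a gripper value outside its range is refused whole. The fingers move at their own pace and stop on an object; "squeeze" is the grip in N (left out, the last holds). Time passes only in rows, so rows that do not move let the fingers close. It gives the time, the measured TCP pose, the force and the opening at its end, in the units of the state.
- r.get_state(): the state, without advancing time (a new reading comes with each control period).
- r.capture(name): name is "scene" or "side" or "wrist"; returns the picture (480x640x3 uint8, red, green, blue); there is no depth.
- r.camera_info(name): a dict with "vertical_fov" (degrees; the focal length in pixels is half the picture's height over the tangent of half this angle, whatever the lens; pixels are square), "cx", "cy" (the principal point, pixels), "k1" (the pictures are not rectified: a ray, as slopes to the right and down, at radius r is drawn at 1 + k1 r^2 times it, then the intrinsics apply), "view" (4x4, takes a point from world to camera coordinates). Camera axes: x right, y down, z forward; pixel columns grow to the right and rows downward; lengths in m; the calibration is good to about 2 mm. A picture is of the moment at which its call begins: read the wrist's pose just before it. camera_info takes no time and is no camera call; for the wrist camera it gives the pose at the moment of the call.
- r.close_job(): hands the job in, once; it reports no verdict.
The state is a dict: "time_s": time; "joints": joint angles; "qd": joint speeds; "joint_torque": joint torques, N m; "tcp_pos": TCP position; "eef_rot": TCP orientation; "contact_force": force on the tool from outside, world axes, zero at the start; "moment": the same for the moment, N m; "gripper_width": finger opening in m.
Only numpy, scipy, OpenCV 4.12 (cv2) and the standard library are available. Lean on these libraries where they do the work, as an engineer would, in place of code of your own. Each camera call takes 0.05 s, during which the arm holds its last target.

### The job

The cup sealer's head height is being set: turn the carousel one stop clockwise (seen from above) so that it clicks in with the brass setting plate under the sealing platen. Then take the taper gauge by its orange handle and, from the left side of the machine, slide its blade flat along the setting plate, straight in towards the hub, under the middle of the platen until it drags snugly between plate and platen: a light push, without forcing the platen up. Finish while still holding the gauge in place at that depth, because the lock nut is tightened next; leave everything else on the table where it is.

Things in the scene. Friction and masses are not known exactly. Their poses are not given: they have to be found in the camera images.
- index_grip (a point): Centre of the black bar grip on the carousel's hub, on the vertical turning axis, 28 mm above the deck. The bar is 100 mm long (this point's x), 16 mm wide (y), 40 mm tall; its top is 18 mm above this point, its foot 22 mm below. It turns with the carousel. Nothing else stands above the deck within 95 mm of the axis.
- turntable (a joint): Carousel angle (rad), grows clockwise seen from above. A 400 mm aluminium disc 10 mm thick, deck 118 mm above the table, six nests on a 140 mm radius. A sprung roller pulls it into the nearest of six stops, 1.047 apart; leaving a stop takes about 0.3 N m, and past half-way it is pulled on into the next. It starts in the stop at 0; one stop clockwise is 1.047.
- setting_plate (a point): Centre of the top of the brass setting plate, 88 mm across, let in flush with the deck in one nest of the carousel (the five other nests are open holes with white bushes). It turns with the carousel; at the start it is one stop short of the sealing head.
- platen_face (a point): Centre of the sealing platen's flat lower face: round steel, 68 mm across with a 4 mm 45-degree chamfer round it, 16 mm thick. It hangs on a stiff spring (12 N per mm of lift, plus 2.5 N of weight) and can be lifted off its stop. The face is 3.2 to 4.6 mm above the deck, differing each time: too fine to read from this noisy height, it must be felt.
- platen (a joint): How far the platen has been lifted off its stop against its spring (m); 0 at rest. Over 0.0025 is forced.
- gap_entry (a point): Fixed point of the machine at deck level (118 mm above the table), below the rim of the platen's flat face on the machine's left, farthest from the hub. Its axes are the machine's: y points outwards from the hub through the platen's centre, so the blade enters along -y; x is across the gap, z up. Outwards from here the deck goes on for 26 mm.
- gauge_grip (a point): Centre of the taper gauge's orange handle: 90 mm long (x), 20 mm wide (y), 24 mm tall, 12 mm above its underside. x points along the gauge to the blade's nose. The gauge weighs 0.11 to 0.18 kg and lies flat on the table at the start.
- gauge_nose (a point): Nose of the gauge's steel blade, at its underside: 185 mm ahead of the handle's centre, 12 mm below it. The blade is 20 mm wide, sticks 140 mm out of the handle, and its flat underside is flush with the handle's. It is 2 mm thick at the nose and 1 mm thicker every 20 mm, to 7 mm at 100 mm from the nose.
- gauge: The whole taper gauge, origin under the handle's centre. Its blade first touches the platen with the nose 24 to 52 mm past gap_entry; each 10 mm more lifts the platen 0.5 mm and adds 6 N of pressure. Friction of the polished blade is about 0.3 on each face, so snug is felt as some 2 to 8 N against the push.
- sealer: The sealer's white housing (300 x 300 x 90 mm, and a foot for the column behind), carrying the carousel; origin on the table below the carousel's axis. Fixed.
- head: The sealing head, clamped to the column at the machine's back (+x); carries the platen. Its 44 mm wide beam lies 220 to 256 mm above the table, from above the platen to the back; its top is at 305 mm. Origin on the platen's axis, about 200 mm above the table. Fixed.
- bowl_a: Red bowl, 124 mm across, 68 mm tall, origin under its centre. Bystander.
- bowl_b: Red bowl, as the other. Bystander.
- mixing_bowl: Steel mixing bowl, 200 mm across, 90 mm tall. Bystander.
- spoon: Serving spoon lying on the table. Bystander.
- cup_stack: Stack of white portion cups, 69 mm across, 98 mm tall. Bystander.
- lid_stack: Stack of clear lids, 72 mm across, 22 mm tall. Bystander.
- spanner: Spanner for the lock nut, lying on the table. Bystander.
- thickener: White jar with a green cap, 90 mm across, 85 mm tall. Bystander.
There are look-alikes about, which are no part of the job. Leave any red look-alike of the gauge alone.

How it is judged:
By the outcome, as a careful person would: the job done as asked, in the order asked, and still so for the second after the job is handed in, while the arm keeps its last pose, push and grip.
It also fails if it takes over 72 s, if anything falls off the work surface, if the arm or the gripper's body presses on something with over 40 N, if the wrist force passes 120 N, or if a joint passes its speed limit or range.

## Working session

There is one attempt and no reset: what is moved stays moved. The work goes in short steps, Python scripts to look and compute and a tool call to move; the robot and the scene stay as the last step left them, time stands still between calls to the robot, and variables do not carry over. Pictures are saved under pics/ and viewed, and the job is handed in when it is done.

Besides the shell and the picture viewer there is one more tool, called by a JSON object that holds its "fn" and its "kwargs", one argument or row to a line. step_arm: Moves the arm, as the interface text tells. Its arguments: {"type":"object","properties":{"deltas":{"type":"array","items":{"type":"array","items":{"type":"number"}}},"squeeze":{"type":"number"}},"required":["deltas"]}

```bash
ls; mkdir -p pics
python3 - <<'E'
from plant import r
import cv2
s=r.get_state();print(s)
for n in ("scene","side","wrist"):
    i=r.camera_info(n);print(n,{k:v for k,v in i.items()})
    cv2.imwrite(f"pics/{n}0.png",r.capture(n)[:,:,::-1])
print(r.grasp_offset)
E
```

```text
pics
{'time_s': 0.0, 'joints': array([-5.66584806e+01,  2.05915560e+01,  6.34220981e-01, -2.00671462e-02,
       -7.01351644e+01, -1.65093348e+01]), 'qd': array([-0.01156231, -0.02507787, -0.0249709 ,  0.10800511, -0.03303658,
        0.02263334]), 'joint_torque': array([-6.36197856e-04, -5.82710767e+01,  2.93057996e+01,  6.99732274e+00,
        6.82371654e-03, -1.44211845e-04]), 'tcp_pos': array([ 0.19532332, -0.64561877,  0.22562488]), 'eef_rot': array([-1.79991798e+02, -9.40470805e-02,  1.06825344e+02]), 'contact_force': array([ 0.07980476, -0.64289301,  0.1949009 ]), 'moment': array([-0.00464651, -0.02270733,  0.05275044]), 'gripper_width': 0.08783602659215568}
scene {'vertical_fov': 55.29895626428281, 'cx': 317.7236662091394, 'cy': 250.0465016775612, 'k1': -0.07880721388167361, 'view': array([[ 0.58842836,  0.80841267,  0.01486664, -0.28676738],
       [ 0.5948235 , -0.42036028, -0.68518774, -0.22045785],
       [-0.54766511,  0.41202692, -0.72821477,  1.98104244],
       [ 0.        ,  0.        ,  0.        ,  1.        ]])}
side {'vertical_fov': 44.19440571904443, 'cx': 321.6794637593733, 'cy': 244.37343854803976, 'k1': -0.0025220626883976213, 'view': array([[-0.96558489, -0.25950469, -0.01741106,  0.48043788],
       [-0.18240054,  0.72336959, -0.66593278,  0.20224626],
       [ 0.18540731, -0.63983885, -0.74580854,  1.64470636],
       [ 0.        ,  0.        ,  0.        ,  1.        ]])}
wrist {'vertical_fov': 63.72977199688246, 'cx': 314.76263134600504, 'cy': 242.80250624612205, 'k1': -0.032430643003964296, 'view': array([[-2.89703040e-01,  9.57116454e-01,  4.91199598e-04,
         6.74334132e-01],
       [ 9.13129648e-01,  2.76235107e-01,  2.99813962e-01,
        -3.81112620e-02],
       [ 2.86821189e-01,  8.73055450e-02, -9.53997561e-01,
         3.91455360e-01],
       [ 0.00000000e+00,  0.00000000e+00,  0.00000000e+00,
         1.00000000e+00]])}
0.0188
```

View pics/scene0.png

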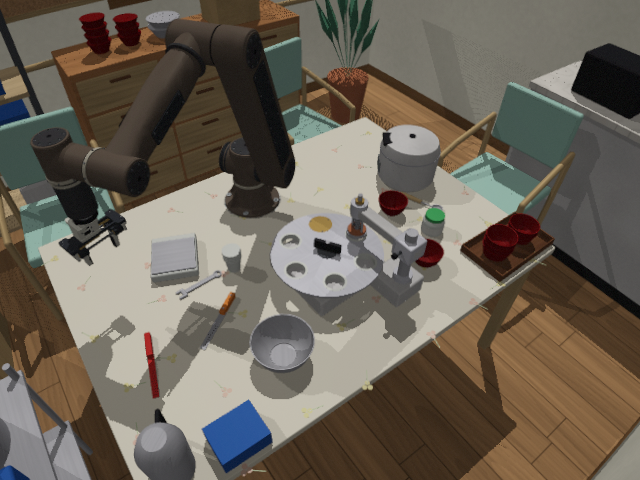

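View pics/side0.png

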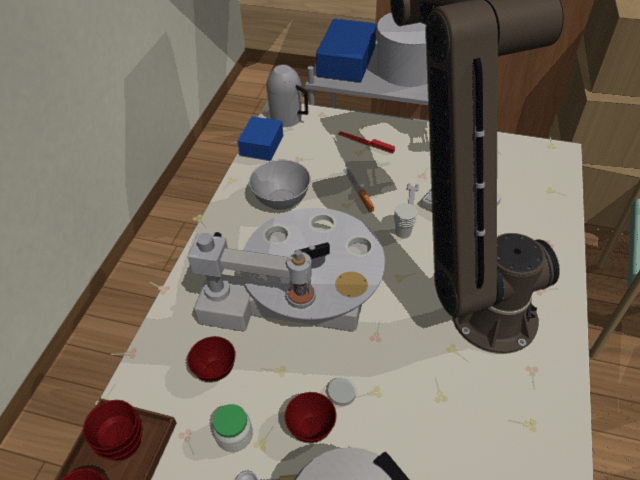

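View pics/wrist0.png

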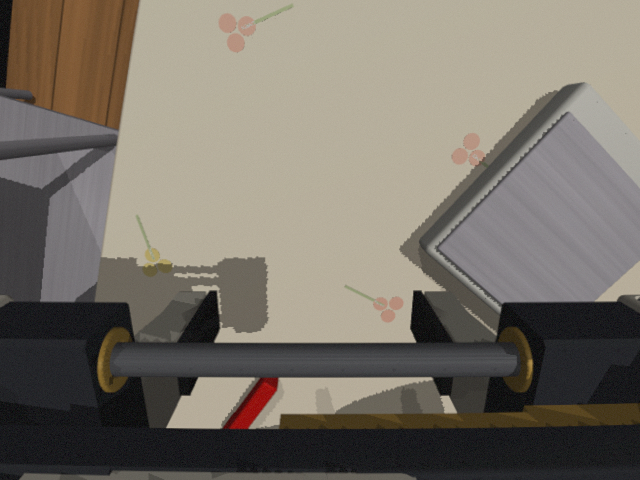

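```bash
cat > h.py <<'E'
import numpy as np, cv2
from plant import r
from scipy.spatial.transform import Rotation as R
def K(i):
    f=240/np.tan(np.radians(i["vertical_fov"]/2)); return np.array([[f,0,i["cx"]],[0,f,i["cy"]],[0,0,1]])
def D(i): return np.array([i["k1"],0,0,0,0.])
def rays(i,uv):
    p=cv2.undistortPoints(np.array(uv,float).reshape(-1,1,2),K(i),D(i)).reshape(-1,2)
    V=i["view"];d=np.c_[p,np.ones(len(p))]@V[:3,:3]; c=-V[:3,:3].T@V[:3,3]
    return c,d
def plane(i,uv,z):
    c,d=rays(i,uv); return c+d*((z-c[2])/d[:,2])[:,None]
def proj(i,P):
    V=i["view"];return cv2.projectPoints(np.array(P,float).reshape(-1,1,3),cv2.Rodrigues(V[:3,:3])[0],V[:3,3],K(i),D(i))[0].reshape(-1,2)
def mask(img,lo,hi):
    return cv2.inRange(cv2.cvtColor(img,cv2.COLOR_RGB2HSV),np.array(lo),np.array(hi))
def comps(m,amin=30):
    n,l,s,c=cv2.connectedComponentsWithStats(m); return [(s[k,4],c[k],l==k) for k in range(1,n) if s[k,4]>=amin]
E
python3 - <<'E'
from h import *
for n in ("scene","side"):
    i=r.camera_info(n); img=cv2.imread(f"pics/{n}0.png")[:,:,::-1].copy()
    print(n)
    for a,c,m in comps(mask(img,(5,150,60),(28,255,255)),25):
        ys,xs=np.nonzero(m)
        print("orange/brass",a,c,plane(i,[c],0.012),plane(i,[c],0.118),np.median(cv2.cvtColor(img,cv2.COLOR_RGB2HSV)[m],0))
    k=cv2.resize(img[150:400,130:480] if n=="scene" else img[150:350,180:430],None,fx=2.2 if n=="scene" else 3,fy=2.2 if n=="scene" else 3,interpolation=cv2.INTER_CUBIC)
    cv2.imwrite(f"pics/{n}0z.png",k[:,:,::-1])
E
```

```text
scene
orange/brass 244 [271.71311475  23.60655738] [[-1.65336136  1.13352938  0.012     ]] [[-1.40251279  0.98403524  0.118     ]] [ 13. 153.  67.]
orange/brass 90 [154.54444444  40.57777778] [[-1.87092304  0.30144626  0.012     ]] [[-1.60211142  0.22065329  0.118     ]] [ 13. 152.  80.]
orange/brass 139 [125.98561151  48.83453237] [[-1.85846838  0.09002685  0.012     ]] [[-1.59068509  0.02668978  0.118     ]] [ 13. 152.  70.]
orange/brass 205 [92.16585366 54.69268293] [[-1.91233807 -0.12795892  0.012     ]] [[-1.64010701 -0.17329793  0.118     ]] [ 13. 153.  84.]
orange/brass 1047 [92.3008596  82.52531041] [[-1.49820142 -0.24651887  0.012     ]] [[-1.26016367 -0.28206894  0.118     ]] [ 13. 154.  68.]
orange/brass 802 [350.12094763  85.99750623] [[-0.54688454  0.98951834  0.012     ]] [[-0.38739253  0.85191451  0.118     ]] [ 10. 154.  69.]
orange/brass 334 [338.81137725 109.68862275] [[-0.36692    0.7643586  0.012    ]] [[-0.22228682  0.64534514  0.118     ]] [ 10. 156.  67.]
orange/brass 26 [112.88461538 109.30769231] [[-1.09903336 -0.24715632  0.012     ]] [[-0.89395303 -0.282653
[... 302 characters left out ...]
78.]
orange/brass 112 [476.9375     249.26785714] [[0.77622527 0.56163634 0.012     ]] [[0.82647435 0.4593607  0.118     ]] [ 11. 153.  84.]
orange/brass 80 [513.9125 260.9375] [[0.90228575 0.6329166  0.012     ]] [[0.9421266  0.52475569 0.118     ]] [ 11. 153.  77.]
orange/brass 134 [227.01492537 303.58208955] [[ 0.44381353 -0.35762342  0.012     ]] [[ 0.52150827 -0.38400011  0.118     ]] [ 12.  200.   96.5]
side
orange/brass 134 [366.08955224 200.41791045] [[ 0.44190827 -0.35717974  0.012     ]] [[ 0.42269769 -0.2488203   0.118     ]] [ 11.  184.5  94.5]
orange/brass 28 [ 92.28571429 450.32142857] [[0.89030861 0.62969644 0.012     ]] [[0.83608955 0.66100634 0.118     ]] [  8.  158.5  70. ]
```

View pics/scene0z.png

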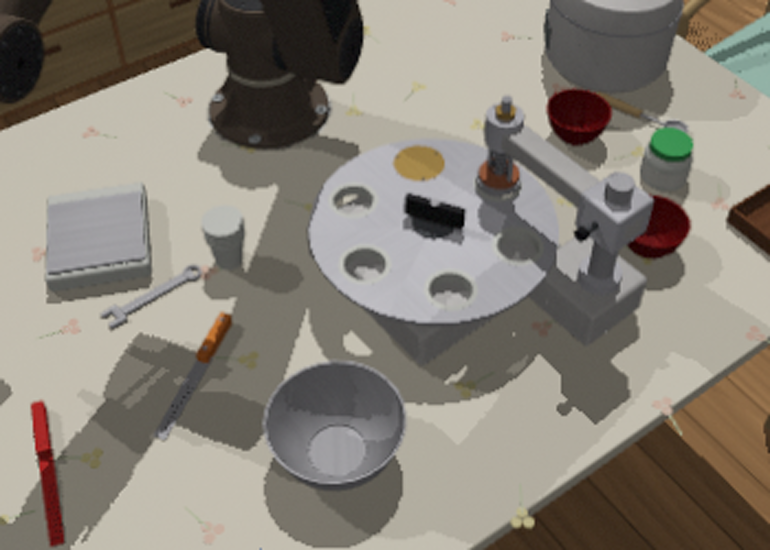

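View pics/side0z.png

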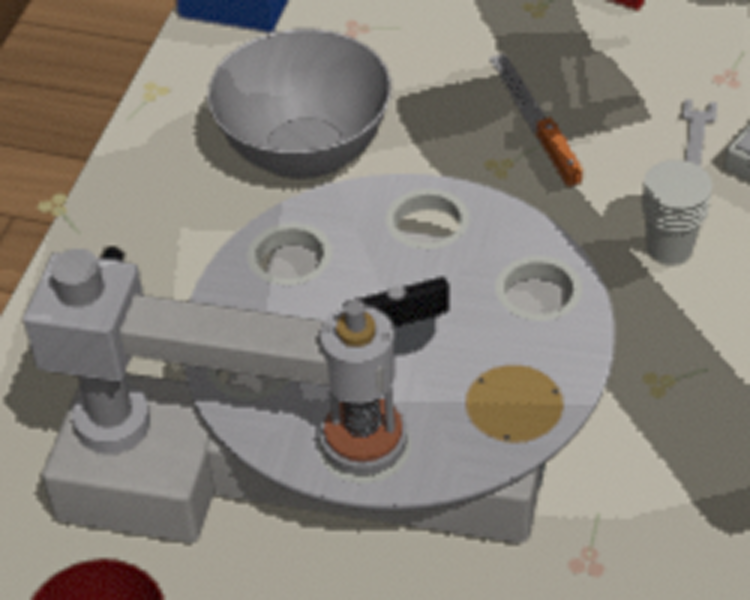

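Run:
```python
from h import *
ims={n:cv2.imread(f"pics/{n}0.png")[:,:,::-1].copy() for n in ("scene","side")}
I={n:r.camera_info(n) for n in ims}
def roi(m,x0,y0,x1,y1):
    k=np.zeros_like(m);k[y0:y1,x0:x1]=m[y0:y1,x0:x1];return k
for n,uv in (("scene",(320,224)),("side",(352,284))): print(cv2.cvtColor(ims[n],cv2.COLOR_RGB2HSV)[uv[1],uv[0]])
def show(n,t,lo,hi,box,z,big=True):
    m=roi(mask(ims[n],lo,hi),*box); cs=comps(m,20)
    if not cs: print(n,t,"none");return
    a,c,mm=max(cs,key=lambda q:q[0]); ys,xs=np.nonzero(mm)
    P=plane(I[n],np.c_[xs,ys],z)[:,:2]; ctr=P.mean(0); w,v=np.linalg.eigh(np.cov((P-ctr).T))
    ax=v[:,1]; L=(P-ctr)@ax; W=(P-ctr)@v[:,0]
    print(n,t,a,c.round(1),"ctr",ctr.round(4),"mid",(ctr+ax*(L.max()+L.min())/2+v[:,0]*(W.max()+W.min())/2).round(4),"axis",np.degrees(np.arctan2(ax[1],ax[0])).round(1),"LxW",np.ptp(L).round(4),np.ptp(W).round(4))
show("scene","brass",(14,70,60),(30,255,255),(290,205,350,245),.118)
show("side","brass",(14,70,60),(30,255,255),(320,265,380,305),.118)
show("scene","grip",(0,0,0),(180,255,45),(305,230,350,262),.150)
show("side","grip",(0,0,0),(180,255,45),(300,235,340,265),.150)
show("scene","handle",(5,120,50),(22,255,255),(190,280,245,350),.018)
show("side","handle",(5,120,50),(22,255,255),(340,160,385,215),.018)
```

```text
[ 21 139 165]
[ 19 132 131]
scene brass 282 [320.1 223.8] ctr [0.3951 0.076 ] mid [0.3938 0.0766] axis 63.6 LxW 0.084 0.0836
side brass 642 [351. 284.] ctr [0.3941 0.075 ] mid [0.3945 0.0745] axis -139.6 LxW 0.085 0.0851
scene grip 308 [327.1 247.9] ctr [0.5332 0.0039] mid [0.5291 0.0015] axis -155.3 LxW 0.1049 0.0697
side grip 239 [317.7 250.6] ctr [0.5038 0.0091] mid [0.507  0.0119] axis -147.4 LxW 0.0771 0.0418
scene handle 150 [227.  303.4] ctr [ 0.4475 -0.3586] mid [ 0.4464 -0.3572] axis 126.1 LxW 0.0958 0.026
side handle 154 [366.  200.2] ctr [ 0.4416 -0.3523] mid [ 0.4422 -0.353 ] axis 122.2 LxW 0.1046 0.0266
```

Run:
```python
from h import *
I={n:r.camera_info(n) for n in ("scene","side")}
z=lambda n,p:[np.array(q)/(3 if n=="side" else 2.2)+((180,150) if n=="side" else (130,150)) for q in p]
b=np.array([.3946,.0755])
for n,p,rim in (("side",[(428,218),(289,253),(538,288)],[(195,285),(420,175),(613,325),(600,395),(520,472),(385,505),(250,460),(300,200),(530,215)]),
            ("scene",[(353,199),(364,264),(450,289),(519,243)],[(309,225),(420,140),(345,165),(500,285),(430,322),(350,290),(557,240)])):
    P=plane(I[n],z(n,p),.118)[:,:2]; print(n,"nests",P.round(4).tolist(),np.linalg.norm(P-b,axis=1).round(3))
    Q=plane(I[n],z(n,rim),.118)[:,:2]
    A=np.c_[2*Q,np.ones(len(Q))];s=np.linalg.lstsq(A,(Q**2).sum(1),rcond=None)[0]
    print("rim c",s[:2].round(4),"R",np.sqrt(s[2]+s[:2]@s[:2]).round(4),np.linalg.norm(Q-s[:2],axis=1).round(3))
# grip ends, head knob
for n,p in (("side",[(370,300),(447,282)]),("scene",[(409,197),(464,207)])):
    print("grip top ends",plane(I[n],z(n,p),.164).round(4))
```

```text
side nests [[0.5264, -0.1263], [0.6441, -0.0486], [0.4021, -0.0632]] [0.241 0.279 0.139]
rim c [0.5174 0.017 ] R 0.1975 [0.201 0.202 0.199 0.199 0.197 0.198 0.195 0.194 0.192]
scene nests [[0.4041, -0.0629], [0.5305, -0.127], [0.6467, -0.0491], [0.6355, 0.0966]] [0.139 0.244 0.281 0.242]
rim c [0.5159 0.0118] R 0.1925 [0.194 0.192 0.191 0.169 0.205 0.19  0.204]
grip top ends [[ 0.5386  0.0283  0.164 ]
 [ 0.4765 -0.0099  0.164 ]]
grip top ends [[ 0.4896 -0.0124  0.164 ]
 [ 0.5569  0.045   0.164 ]]
```

```bash
cat >> h.py <<'E'
def pose():
    s=r.get_state(); return s["tcp_pos"],R.from_euler("xyz",s["eef_rot"],degrees=True),s
def plan(tgt,yaw,n,grip,roll=180,pitch=0):
    "n rows from now to tgt with final yaw; linear interpolation"
    p,q,s=pose(); q1=R.from_euler("xyz",[roll,pitch,yaw],degrees=True)
    rv=(q.inv()*q1).as_rotvec(); 
    tgt=np.array(tgt,float); rows=[]
    for k in range(n):
        qk=q*R.from_rotvec(rv*k/n); d=qk.inv().apply((tgt-p)/n)*1000
        rows.append([round(float(x),4) for x in rv/n]+[round(float(x),1) for x in d]+[grip])
    print("tot mm",np.linalg.norm(tgt-p)*1000,"deg",np.degrees(np.linalg.norm(rv)))
    print("["+",".join(str(x).replace(" ","") for x in rows)+"]")
E
python3 - <<'E'
from h import *
p,q,s=pose(); i=r.camera_info("wrist"); V=i["view"]
c=-V[:3,:3].T@V[:3,3]; print("cam in tool",q.inv().apply(c-p),"fwd in tool",q.inv().apply(V[2,:3]),"right in tool",q.inv().apply(V[0,:3]))
for n,pts in (("scene",[("pot",(408,185)),("bowl1",(393,204)),("cup",(232,270))]),("side",[("lid",(341,395)),("bowlb",(311,420)),("pot",(345,470))])):
    for t,uv in pts: print(n,t,plane(r.camera_info(n),[uv],0.02).round(3))
# camera at pos so that gauge is centered: want view of gauge with yaw 214
plan([0.44,-0.50,0.33],150,9,1)
E
```

```text
cam in tool [ 0.00026133 -0.08093151 -0.15881573] fwd in tool [-8.40004857e-04  2.99931467e-01  9.53960382e-01] right in tool [ 9.99999523e-01 -2.23789376e-04  9.50905246e-04]
scene pot [[0.336 0.608 0.02 ]]
scene bowl1 [[0.393 0.465 0.02 ]]
scene cup [[ 0.325 -0.271  0.02 ]]
side lid [[0.354 0.347 0.02 ]]
side bowlb [[0.409 0.43  0.02 ]]
side pot [[0.301 0.526 0.02 ]]
tot mm 303.21738750793963 deg 43.17152771273171
[[0.0,-0.0001,-0.0837,7.6,30.7,-11.6,1],[0.0,-0.0001,-0.0837,5.0,31.2,-11.6,1],[0.0,-0.0001,-0.0837,2.4,31.5,-11.6,1],[0.0,-0.0001,-0.0837,-0.2,31.6,-11.6,1],[0.0,-0.0001,-0.0837,-2.9,31.5,-11.6,1],[0.0,-0.0001,-0.0837,-5.5,31.2,-11.6,1],[0.0,-0.0001,-0.0837,-8.1,30.6,-11.6,1],[0.0,-0.0001,-0.0837,-10.6,29.8,-11.6,1],[0.0,-0.0001,-0.0837,-13.1,28.8,-11.6,1]]
```

Run:
```python
from h import *
plan([0.425,-0.06,0.34],128,18,1)
```

```text
tot mm 639.4224494923775 deg 21.171588639562223
[[0.0,-0.0001,-0.0205,27.5,21.6,-6.3,1],[0.0,-0.0001,-0.0205,27.0,22.2,-6.3,1],[0.0,-0.0001,-0.0205,26.5,22.7,-6.3,1],[0.0,-0.0001,-0.0205,26.1,23.3,-6.3,1],[0.0,-0.0001,-0.0205,25.6,23.8,-6.3,1],[0.0,-0.0001,-0.0205,25.1,24.3,-6.3,1],[0.0,-0.0001,-0.0205,24.6,24.8,-6.3,1],[0.0,-0.0001,-0.0205,24.1,25.3,-6.3,1],[0.0,-0.0001,-0.0205,23.6,25.8,-6.3,1],[0.0,-0.0001,-0.0205,23.0,26.3,-6.3,1],[0.0,-0.0001,-0.0205,22.5,26.8,-6.3,1],[0.0,-0.0001,-0.0205,21.9,27.2,-6.3,1],[0.0,-0.0001,-0.0205,21.4,27.7,-6.3,1],[0.0,-0.0001,-0.0205,20.8,28.1,-6.3,1],[0.0,-0.0001,-0.0205,20.2,28.5,-6.3,1],[0.0,-0.0001,-0.0205,19.6,28.9,-6.3,1],[0.0,-0.0001,-0.0205,19.0,29.3,-6.3,1],[0.0,-0.0001,-0.0205,18.4,29.7,-6.3,1]]
```

{"fn": "step_arm", "kwargs": {
  "deltas": [
    [0,0,-0.02,27,22,-7,1],
    [0,0,-0.02,27,22,-7,1],
    [0,0,-0.02,27,23,-6,1],
    [0,0,-0.02,26,23,-6,1],
    [0,0,-0.02,26,24,-6,1],
    [0,0,-0.02,25,24,-6,1],
    [0,0,-0.02,25,25,-6,1],
    [0,0,-0.02,24,25,-6,1],
    [0,0,-0.02,24,26,-6,1]
  ]
}}

```text
time_s: 1.05
tcp_pos: [0.3104, -0.3434, 0.2787]
eef_rot: [-179.9, -0.6, 117.1]
contact_force: [0.7, -0.1, 0.3]
gripper_width: 0.0877
```

Run:
```python
from h import *
print(r.get_state()["joints"])
plan([0.425,-0.06,0.34],128,10,1)
```

```text
[-23.69505436  -1.44332914 -19.33801832  -0.33379806 -72.6308084
 -39.06419713]
tot mm 311.767978595087 deg 10.877667395525974
[[-0.0,-0.0011,-0.019,20.1,23.1,-6.0,1],[-0.0,-0.0011,-0.019,19.6,23.5,-6.0,1],[-0.0,-0.0011,-0.019,19.2,23.9,-6.0,1],[-0.0,-0.0011,-0.019,18.7,24.2,-6.0,1],[-0.0,-0.0011,-0.019,18.2,24.6,-6.0,1],[-0.0,-0.0011,-0.019,17.7,24.9,-6.0,1],[-0.0,-0.0011,-0.019,17.3,25.2,-6.1,1],[-0.0,-0.0011,-0.019,16.8,25.6,-6.1,1],[-0.0,-0.0011,-0.019,16.3,25.9,-6.1,1],[-0.0,-0.0011,-0.019,15.8,26.2,-6.1,1]]
```

{"fn": "step_arm", "kwargs": {
  "deltas": [
    [0,-0.001,-0.019,20,23,-6,1],
    [0,-0.001,-0.019,20,23,-6,1],
    [0,-0.001,-0.019,19,24,-6,1],
    [0,-0.001,-0.019,19,24,-6,1],
    [0,-0.001,-0.019,18,25,-6,1],
    [0,-0.001,-0.019,18,25,-6,1],
    [0,-0.001,-0.019,17,25,-6,1],
    [0,-0.001,-0.019,17,26,-6,1],
    [0,-0.001,-0.019,16,26,-6,1],
    [0,-0.001,-0.019,16,26,-6,1]
  ]
}}

```text
time_s: 2.05
tcp_pos: [0.4239, -0.0457, 0.3428]
eef_rot: [179.8, 0.0, 128.5]
contact_force: [1.0, 0.4, -0.1]
gripper_width: 0.0877
```

{"fn": "step_arm", "kwargs": {
  "deltas": [
    [0,0,0,0,0,0,1],
    [0,0,0,0,0,0,1]
  ]
}}

```text
time_s: 2.25
tcp_pos: [0.4249, -0.0427, 0.343]
eef_rot: [179.8, 0.0, 128.8]
contact_force: [-0.0, 0.3, -0.6]
gripper_width: 0.0874
```

Run:
```python
from h import *
i=r.camera_info("wrist"); np.save("pics/w1.npy",i["view"]); im=r.capture("wrist"); cv2.imwrite("pics/w1.png",im[:,:,::-1]); print(r.get_state()["tcp_pos"])
```

```text
[ 0.42489369 -0.04298076  0.34297402]
```

View pics/w1.png

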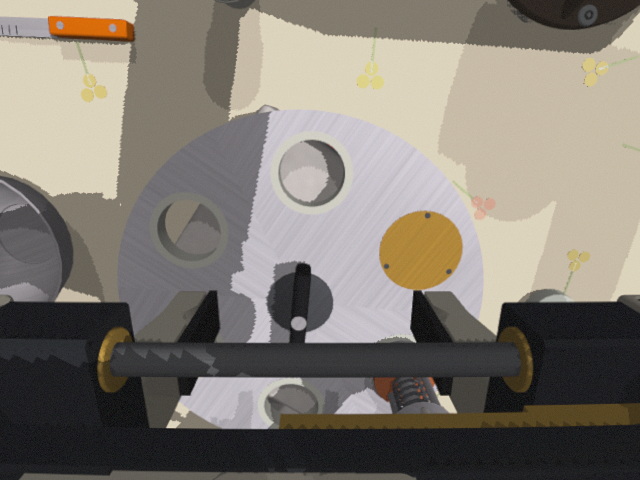

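Run:
```python
from h import *
i=r.camera_info("wrist"); i["view"]=np.load("pics/w1.npy"); im=cv2.imread("pics/w1.png")[:,:,::-1].copy()
hsv=cv2.cvtColor(im,cv2.COLOR_RGB2HSV)
a,c,m=max(comps(mask(im[:350],(14,100,60),(28,255,255))),key=lambda q:q[0]); print("brass",a,c)
cs,_=cv2.findContours(m.astype(np.uint8),0,cv2.CHAIN_APPROX_NONE); e=cv2.fitEllipse(max(cs,key=len)); print(e); b=plane(i,[e[0]],.118)[0]; print(b)
n=plane(i,[(311,173),(189,231),(291,402)],.118); print("nests",n.round(4))
print("screw",plane(i,[(299,323)],.166))
# bar top outline
z=cv2.resize(im[240:350,240:360],None,fx=6,fy=5,interpolation=cv2.INTER_CUBIC); cv2.imwrite("pics/w1z.png",z[:,:,::-1])
m=mask(im,(0,0,0),(180,255,30)); k=np.zeros_like(m);k[262:318,285:315]=m[262:318,285:315]
for y in range(262,342,6):
    xs=np.nonzero(m[y,280:320])[0]+280; print(y,xs.min() if len(xs) else None,xs.max() if len(xs) else None)
a,c,mm=max(comps(mask(im[:100,:200],(5,150,80),(18,255,255))),key=lambda q:q[0])
cs,_=cv2.findContours(mm.astype(np.uint8),0,cv2.CHAIN_APPROX_NONE); q=cv2.minAreaRect(max(cs,key=len)); print(q); bx=plane(i,cv2.boxPoints(q),.024); print(bx.round(4)); print("handle ctr",bx.mean(0))
```

```text
brass 5001 [420.43211358 249.94121176]
((420.4267578125, 249.93215942382812), (75.64299774169922, 83.35696411132812), 60.056434631347656)
[0.39314841 0.07387637 0.118     ]
nests [[ 0.4027 -0.0657  0.118 ]
 [ 0.5284 -0.1271  0.118 ]
 [ 0.6318  0.0866  0.118 ]]
screw [[0.51852739 0.01253509 0.166     ]]
262 None None
268 297 309
274 296 309
280 295 307
286 294 297
292 294 297
298 293 305
304 292 295
310 292 296
316 292 305
322 None None
328 290 291
334 291 293
340 291 303
((90.47787475585938, 27.331857681274414), (86.14210510253906, 20.022218704223633), 3.814074993133545)
[[ 0.4775 -0.3909  0.024 ]
 [ 0.4583 -0.3995  0.024 ]
 [ 0.4035 -0.3189  0.024 ]
 [ 0.4219 -0.3093  0.024 ]]
handle ctr [ 0.44029021 -0.35463581  0.024     ]
```

View pics/w1z.png

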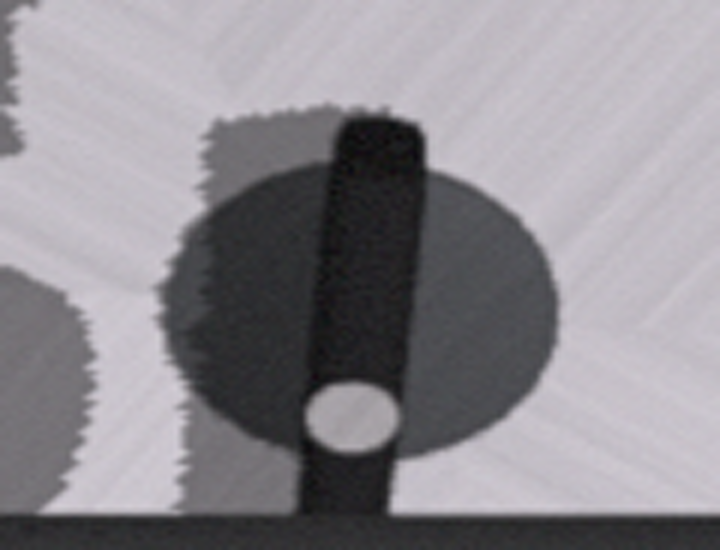

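Run:
```python
from h import *
i=r.camera_info("wrist"); i["view"]=np.load("pics/w1.npy")
P=plane(i,[(294.7,278),(290,340),(310.3,278),(304.7,340)],.164)[:,:2]
for a,b in((0,1),(2,3)):
    d=P[a]-P[b];print(np.degrees(np.arctan2(d[1],d[0])))
print(P.round(4), np.linalg.norm(P[0]-P[2]),r.get_state()["eef_rot"])
plan([0.520,0.0135,0.24],128,6,1)
```

```text
-146.1027203243468
-146.1445766328548
[[ 0.4843 -0.0195]
 [ 0.5402  0.018 ]
 [ 0.4751 -0.0081]
 [ 0.531   0.0294]] 0.014743155508174266 [1.79783952e+02 5.86778495e-03 1.28781194e+02]
tot mm 151.12556062902036 deg 0.8105503421082588
[[0.0006,0.0,0.0023,-2.6,18.2,17.2,1],[0.0006,0.0,0.0023,-2.5,18.2,17.2,1],[0.0006,0.0,0.0023,-2.5,18.2,17.2,1],[0.0006,0.0,0.0023,-2.5,18.2,17.2,1],[0.0006,0.0,0.0023,-2.4,18.3,17.2,1],[0.0006,0.0,0.0023,-2.4,18.3,17.2,1]]
```

Run:
```python
from h import *
plan([0.5195,0.013,0.22],123.9,8,1)
```

```text
tot mm 164.94486639754095 deg 4.88598464299815
[[0.0005,-0.0,0.0106,-2.0,13.5,15.4,1],[0.0005,-0.0,0.0106,-1.8,13.6,15.4,1],[0.0005,-0.0,0.0106,-1.7,13.6,15.4,1],[0.0005,-0.0,0.0106,-1.5,13.6,15.4,1],[0.0005,-0.0,0.0106,-1.4,13.6,15.4,1],[0.0005,-0.0,0.0106,-1.2,13.7,15.4,1],[0.0005,-0.0,0.0106,-1.1,13.7,15.4,1],[0.0005,-0.0,0.0106,-0.9,13.7,15.4,1]]
```

{"fn": "step_arm", "kwargs": {
  "deltas": [
    [0,0,0.0106,-2,13.5,15,1],
    [0,0,0.0106,-2,13.5,15,1],
    [0,0,0.0106,-1.7,13.6,15,1],
    [0,0,0.0106,-1.5,13.6,15,1],
    [0,0,0.0106,-1.4,13.6,15,1],
    [0,0,0.0106,-1.2,13.7,15,1],
    [0,0,0.0106,-1,13.7,15,1],
    [0,0,0.0106,-1,13.7,15,1],
    [0,0,0,0,0,0,1]
  ]
}}

```text
time_s: 3.2
tcp_pos: [0.5203, 0.0046, 0.2184]
eef_rot: [179.8, -0.0, 122.9]
contact_force: [-0.4, -0.3, -0.0]
gripper_width: 0.0876
```

Run:
```python
from h import *
plan([0.5195,0.013,0.131],123.9,6,0.2)
```

```text
tot mm 87.83242364007417 deg 0.9760664681080752
[[0.0006,-0.0,-0.0028,1.2,0.6,14.6,0.2],[0.0006,-0.0,-0.0028,1.2,0.6,14.6,0.2],[0.0006,-0.0,-0.0028,1.2,0.6,14.6,0.2],[0.0006,-0.0,-0.0028,1.2,0.6,14.6,0.2],[0.0006,-0.0,-0.0028,1.2,0.6,14.6,0.2],[0.0006,-0.0,-0.0028,1.2,0.7,14.6,0.2]]
```

{"fn": "step_arm", "kwargs": {
  "deltas": [
    [0,0,-0.003,1.2,0.6,14.5,0.2],
    [0,0,-0.003,1.2,0.6,14.5,0.2],
    [0,0,-0.003,1.2,0.6,14.5,0.2],
    [0,0,-0.003,1.2,0.6,14.5,0.2],
    [0,0,-0.003,1.2,0.6,14.5,0.2],
    [0,0,-0.003,1.2,0.6,12,0.2],
    [0,0,0,0,0,0,0.2]
  ]
}}

```text
time_s: 3.9
tcp_pos: [0.5177, 0.0057, 0.1339]
eef_rot: [179.7, 0.1, 123.6]
contact_force: [-0.2, -0.5, -0.9]
gripper_width: 0.0529
```

{"fn": "step_arm", "kwargs": {
  "deltas": [
    [0,0,0,0,0,0,-0.4],
    [0,0,0,0,0,0,-0.6],
    [0,0,0,0,0,0,-0.7],
    [0,0,0,0,0,0,-1],
    [0,0,0,0,0,0,-1]
  ],
  "squeeze": 20
}}

```text
time_s: 4.4
tcp_pos: [0.5163, 0.0086, 0.1361]
eef_rot: [179.5, -0.2, 123.5]
contact_force: [-21.4, 34.1, 13.6]
gripper_width: 0.0184
```

{"fn": "step_arm", "kwargs": {
  "deltas": [
    [0,0,0,0,0,0,-0.4],
    [0,0,0,1.0,2.5,0,-0.4],
    [0,0,0,1.0,2.8,0,-0.4],
    [0,0,0,0,0,0,-0.4]
  ],
  "squeeze": 20
}}

```text
time_s: 4.8
tcp_pos: [0.5204, 0.015, 0.1376]
eef_rot: [179.4, -0.3, 123.6]
contact_force: [0.3, 0.3, 0.2]
gripper_width: 0.0264
```

{"fn": "step_arm", "kwargs": {
  "deltas": [
    [0,0,0,0,0,0,-0.5],
    [0,0,0,0,0,0,-0.6],
    [0,0,0,0,0,0,-0.7],
    [0,0,0,0,0,0,-1],
    [0,0,0,0,0,0,-1]
  ],
  "squeeze": 15
}}

```text
time_s: 5.3
tcp_pos: [0.5212, 0.0138, 0.1374]
eef_rot: [179.4, -0.2, 123.5]
contact_force: [-1.1, 1.0, 0.3]
gripper_width: 0.0157
```

{"fn": "step_arm", "kwargs": {
  "deltas": [
    [0,0,0.105,0,0,0,-1],
    [0,0,0.105,0,0,0,-1],
    [0,0,0.105,0,0,0,-1],
    [0,0,0.105,0,0,0,-1],
    [0,0,0.105,0,0,0,-1]
  ],
  "squeeze": 15
}}

```text
time_s: 5.8
tcp_pos: [0.5198, 0.0128, 0.1378]
eef_rot: [179.7, -0.3, 92.8]
contact_force: [-1.9, -0.7, 2.4]
gripper_width: 0.0264
```

Run:
```python
from h import *
s=r.get_state();print(s["moment"],s["contact_force"],s["joints"],s["eef_rot"],s["tcp_pos"])
```

```text
[-0.51661461  0.86651324  1.23448626] [-1.86693962 -0.71866372  2.36228753] [  22.92001039   10.35123226  -25.91448156   -0.21078916  -53.3874309
 -110.00198982] [179.7323735   -0.27828304  92.79346768] [0.51982869 0.01277097 0.13777379]
```

{"fn": "step_arm", "kwargs": {
  "deltas": [
    [0,0,0,0,0,0,-1],
    [0,0,0,0,0,0,-1],
    [0,0,0,0,0,0,-1]
  ],
  "squeeze": 50
}}

```text
time_s: 6.1
tcp_pos: [0.5198, 0.0126, 0.1377]
eef_rot: [179.7, -0.2, 93.1]
contact_force: [0.5, -0.0, -0.5]
gripper_width: 0.022
```

Run:
```python
from h import *
s=r.get_state();print(s["moment"],s["contact_force"],s["eef_rot"],s["tcp_pos"])
cv2.imwrite("pics/s2.png",cv2.resize(r.capture("side")[150:350,180:430],None,fx=3,fy=3)[:,:,::-1])
```

```text
[-0.24283761  0.05827228  0.62437075] [ 0.5484188  -0.00972256 -0.48913079] [179.73694597  -0.23778203  93.10425946] [0.51977276 0.01261904 0.13765341]
```

View pics/s2.png

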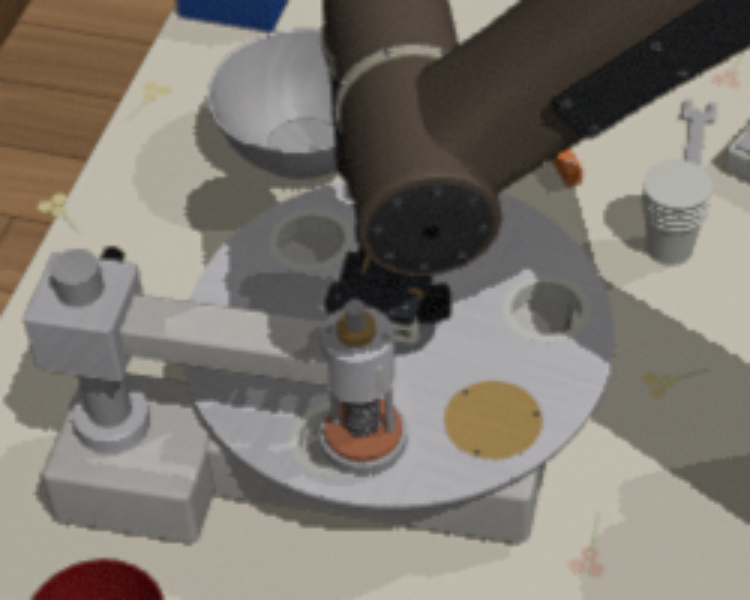

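{"fn": "step_arm", "kwargs": {
  "deltas": [
    [0,0,0,0,0,0,-1],
    [0,0,0.05,0,0,0,-1],
    [0,0,0.05,0,0,0,-1],
    [0,0,0.05,0,0,0,-1],
    [0,0,0.05,0,0,0,-1],
    [0,0,0.05,0,0,0,-1]
  ],
  "squeeze": 60
}}

```text
time_s: 6.75
tcp_pos: [0.5203, 0.0124, 0.1376]
eef_rot: [179.8, -0.3, 78.7]
contact_force: [-2.6, -0.8, 1.0]
gripper_width: 0.0198
```

Run:
```python
from h import *
s=r.get_state();print(s["moment"],s["contact_force"],s["eef_rot"],s["tcp_pos"])
im=r.capture("side"); i=r.camera_info("side")
a,c,m=max(comps(mask(im[255:320,280:400],(14,70,60),(30,255,255))),key=lambda q:q[0]); c=c+(280,255)
b=plane(i,[c],.118)[0]; print(c,b,np.degrees(np.arctan2(b[1]-.0135,b[0]-.5195)))
```

```text
[-0.29130277  1.13783047  0.70921637] [-2.56070169 -0.83721996  1.03698888] [179.75832124  -0.28282179  78.69391868] [0.52033353 0.01242122 0.13757973]
[329.96048632 296.04103343] [0.43854112 0.12767467 0.118     ] 125.33966070618666
```

{"fn": "step_arm", "kwargs": {
  "deltas": [
    [0,0,0.05,0,0,0,-1],
    [0,0,0.05,0,0,0,-1],
    [0,0,0.05,0,0,0,-1],
    [0,0,0.05,0,0,0,-1],
    [0,0,0.05,0,0,0,-1],
    [0,0,0.05,0,0,0,-1]
  ]
}}

```text
time_s: 7.4
tcp_pos: [0.5217, 0.0109, 0.1374]
eef_rot: [179.7, -0.3, 61.1]
contact_force: [-0.3, 2.2, 0.3]
gripper_width: 0.0156
```

```bash
cat > pl.py <<'E'
from h import *
s=r.get_state();print(s["moment"],s["contact_force"],s["eef_rot"],s["tcp_pos"])
im=r.capture("side"); i=r.camera_info("side")
a,c,m=max(comps(mask(im[255:320,280:400],(14,70,60),(30,255,255))),key=lambda q:q[0]); c=c+(280,255)
b=plane(i,[c],.118)[0]; print(a,c,b,np.degrees(np.arctan2(b[1]-.0135,b[0]-.5195)))
cv2.imwrite("pics/s%d.png"%(s["time_s"]*100),cv2.resize(im[150:350,180:430],None,fx=3,fy=3)[:,:,::-1])
print("pics/s%d.png"%(s["time_s"]*100))
E
python3 pl.py
```

```text
[0.25080773 0.31813763 1.02599782] [-0.34390894  2.24789483  0.25248721] [179.72673115  -0.33146995  61.11335187] [0.52173842 0.01091511 0.13743569]
136 [300.31617647 305.27941176] [0.50579264 0.17566199 0.118     ] 94.83165647014614
pics/s740.png
```

View pics/s740.png

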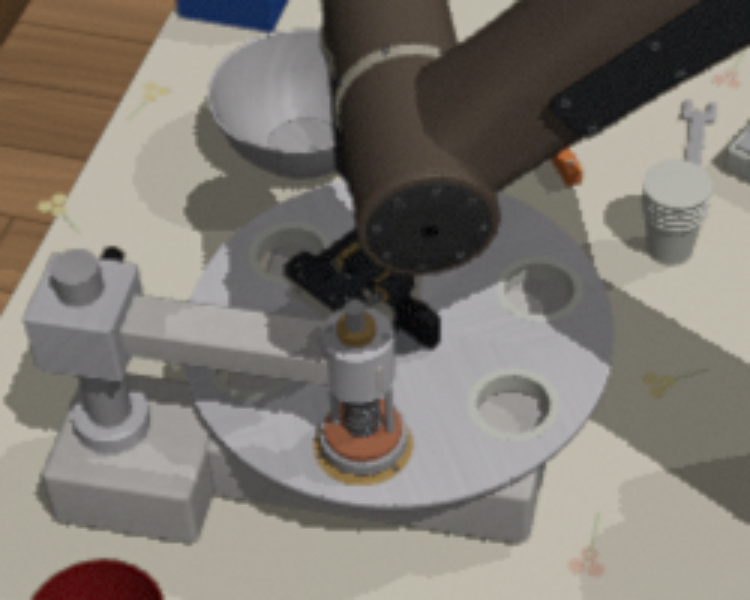

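{"fn": "step_arm", "kwargs": {
  "deltas": [
    [0,0,0,0,0,0,-0.5],
    [0,0,0,0,0,0,-0.2],
    [0,0,0,0,0,0,0.2],
    [0,0,0,0,0,-10,0.3],
    [0,0,0,0,0,-25,0.3],
    [0,0,0,0,0,-40,0.4],
    [0,0,0,0,0,-40,0.6],
    [0,0,0,0,0,-40,1],
    [0,0,0,0,0,-40,1],
    [0,0,0,0,0,-20,1]
  ]
}}

```text
time_s: 8.45
tcp_pos: [0.5178, 0.0093, 0.3621]
eef_rot: [179.9, -0.2, 61.3]
contact_force: [0.3, 0.7, -0.2]
gripper_width: 0.0855
```

```bash
python3 pl.py
python3 - <<'E'
from h import *
i=r.camera_info("wrist"); np.save("pics/w2.npy",i["view"]); im=r.capture("wrist"); cv2.imwrite("pics/w2.png",im[:,:,::-1])
# gauge view: gauge dir; want gauge handle at tool y -90
E
```

```text
[-2.16666910e-02 -1.00148128e-01  7.81712870e-06] [ 0.25407338  0.65525558 -0.22721588] [ 1.79918834e+02 -1.71220069e-01  6.13196123e+01] [0.51783801 0.009253   0.36206933]
147 [301.72789116 305.0952381 ] [0.50239567 0.17418737 0.118     ] 96.07595595561904
pics/s844.png
```

View pics/w2.png

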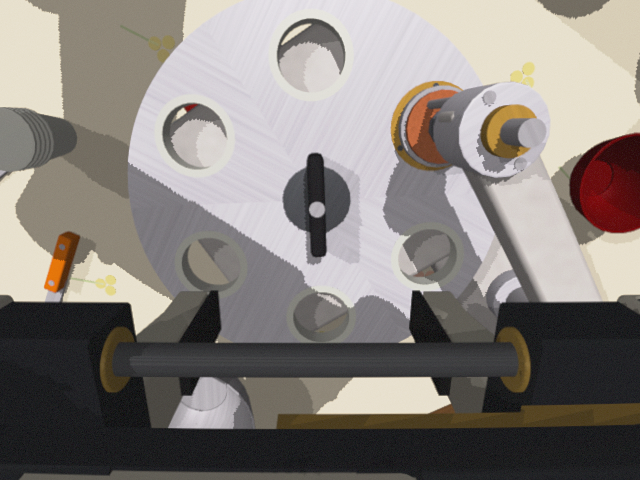

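Run:
```python
from h import *
i=r.camera_info("wrist"); i["view"]=np.load("pics/w2.npy"); im=cv2.imread("pics/w2.png")[:,:,::-1].copy()
g=cv2.cvtColor(im,cv2.COLOR_RGB2GRAY)
uv=np.array([(311,56),(195,136),(210,265),(321,316),(424,256)],float)
N=plane(i,uv,.118)[:,:2]; print(N.round(4))
# LSQ: hub & phase with r=.14 spacing 60
from scipy.optimize import least_squares
k=np.array([1,2,3,4,5]) # placeholder order
d=N-np.array([.5195,.0135]); ang=np.degrees(np.arctan2(d[:,1],d[:,0])); print(ang.round(1),np.linalg.norm(d,axis=1).round(4))
a0=93.7
kk=np.round((ang-a0)/60)
f=lambda p:(p[:2]+.14*np.c_[np.cos(p[2]+kk*np.pi/3),np.sin(p[2]+kk*np.pi/3)]-N).ravel()
s=least_squares(f,[.5195,.0135,np.radians(a0)]);print(s.x[:2],np.degrees(s.x[2]),f(s.x).round(4))
print("screw",plane(i,[(317,210)],.166))
a=plane(i,[(315,155),(318,257)],.164); d=a[1]-a[0]; print("bar",np.degrees(np.arctan2(d[1],d[0])))
a,c,m=max(comps(mask(im[60:200,380:480],(16,120,60),(28,255,255))),key=lambda q:q[0])
ys,xs=np.nonzero(m); pts=np.c_[xs+380,ys+60]; 
# leftmost arc
P=plane(i,pts,.118)[:,:2]; pc=s.x[:2]+.14*np.array([np.cos(s.x[2]),np.sin(s.x[2])]); print("plate exp",pc,"max r of brass px",np.percentile(np.linalg.norm(P-pc,axis=1),[50,95,100]))
# per-direction rim radius
dd=P-pc; th=np.degrees(np.arctan2(dd[:,1],dd[:,0]))
for t in range(-180,180,20):
    q=(th>t)&(th<t+20)
    if q.sum()>5: print(t,np.linalg.norm(dd[q],axis=1).max().round(4))
```

```text
[[ 0.3943  0.0748]
 [ 0.4029 -0.0644]
 [ 0.5277 -0.1282]
 [ 0.6441 -0.0492]
 [ 0.6337  0.0873]]
[ 153.9 -146.3  -86.7  -26.7   32.9] [0.1394 0.1403 0.1419 0.1395 0.136 ]
[0.51884359 0.0120234 ] 93.48842399121949 [-0.0008 -0.0003 -0.0008 -0.0008 -0.0004  0.0005  0.     -0.0012  0.0019
  0.0019]
screw [[0.52022031 0.0123317  0.166     ]]
bar -26.93281752794422
plate exp [0.51032503 0.151764  ] max r of brass px [0.04047559 0.04292741 0.04376988]
-180 0.0428
-160 0.0427
-140 0.0429
-120 0.043
-100 0.043
-80 0.0429
-60 0.0435
-40 0.0433
-20 0.0438
120 0.0434
140 0.0433
160 0.0428
```

Run:
```python
from h import *
print(r.get_state()["joints"])
plan([0.385,-0.272,0.26],-145.7,20,1)
```

```text
[ 2.27211984e+01  1.91844425e+00 -5.49693758e+00 -3.86759420e-02
 -8.22901261e+01 -1.41401802e+02]
tot mm 327.71771273333593 deg 152.98578591857157
[[0.0003,0.0001,-0.1335,-15.6,0.9,5.0,1],[0.0003,0.0001,-0.1335,-15.5,-1.2,5.0,1],[0.0003,0.0001,-0.1335,-15.3,-3.2,5.0,1],[0.0003,0.0001,-0.1335,-14.7,-5.2,5.0,1],[0.0003,0.0001,-0.1335,-13.9,-7.2,5.0,1],[0.0003,0.0001,-0.1335,-12.8,-8.9,5.0,1],[0.0003,0.0001,-0.1335,-11.5,-10.6,5.0,1],[0.0003,0.0001,-0.1335,-10.0,-12.0,5.0,1],[0.0003,0.0001,-0.1335,-8.3,-13.2,5.0,1],[0.0003,0.0001,-0.1335,-6.5,-14.2,5.0,1],[0.0003,0.0001,-0.1335,-4.5,-14.9,5.1,1],[0.0003,0.0001,-0.1335,-2.5,-15.4,5.1,1],[0.0003,0.0001,-0.1335,-0.4,-15.6,5.1,1],[0.0003,0.0001,-0.1335,1.7,-15.5,5.1,1],[0.0003,0.0001,-0.1335,3.7,-15.1,5.1,1],[0.0003,0.0001,-0.1335,5.7,-14.5,5.1,1],[0.0003,0.0001,-0.1335,7.6,-13.6,5.1,1],[0.0003,0.0001,-0.1335,9.3,-12.5,5.1,1],[0.0003,0.0001,-0.1335,10.9,-11.1,5.1,1],[0.0003,0.0001,-0.1335,12.3,-9.6,5.1,1]]
```

{"fn": "step_arm", "kwargs": {
  "deltas": [
    [0,0,-0.134,-15.6,1,0,1],
    [0,0,-0.134,-15.5,-1,0,1],
    [0,0,-0.134,-15,-3,5,1],
    [0,0,-0.134,-15,-5,5,1],
    [0,0,-0.134,-14,-7,5,1],
    [0,0,-0.134,-13,-9,5,1],
    [0,0,-0.134,-11.5,-10.5,5,1],
    [0,0,-0.134,-10,-12,5,1],
    [0,0,-0.134,-8,-13,5,1],
    [0,0,-0.134,-6.5,-14,5,1]
  ]
}}

```text
time_s: 9.55
tcp_pos: [0.4514, -0.1366, 0.3212]
eef_rot: [179.6, 0.0, 141.4]
contact_force: [0.3, 0.1, -0.4]
gripper_width: 0.0873
```

Run:
```python
from h import *
plan([0.385,-0.272,0.26],-145.7,10,1)
```

```text
tot mm 162.79275444427185 deg 72.87286630772633
[[0.0006,0.0005,-0.1272,-3.3,-14.8,6.0,1],[0.0006,0.0005,-0.1272,-1.4,-15.1,6.0,1],[0.0006,0.0005,-0.1272,0.6,-15.1,6.0,1],[0.0006,0.0005,-0.1272,2.5,-14.9,6.0,1],[0.0006,0.0005,-0.1272,4.3,-14.5,6.1,1],[0.0006,0.0005,-0.1272,6.1,-13.8,6.1,1],[0.0006,0.0005,-0.1272,7.8,-12.9,6.1,1],[0.0006,0.0005,-0.1272,9.4,-11.8,6.1,1],[0.0006,0.0005,-0.1272,10.8,-10.5,6.1,1],[0.0006,0.0005,-0.1272,12.1,-9.1,6.1,1]]
```

{"fn": "step_arm", "kwargs": {
  "deltas": [
    [0,0,-0.127,-3,-15,6,1],
    [0,0,-0.127,-1.5,-15,6,1],
    [0,0,-0.127,0.5,-15,6,1],
    [0,0,-0.127,2.5,-15,6,1],
    [0,0,-0.127,4.5,-14.5,6,1],
    [0,0,-0.127,6,-14,6,1],
    [0,0,-0.127,8,-13,6,1],
    [0,0,-0.127,9.5,-12,6,1],
    [0,0,-0.127,11,-10.5,6,1],
    [0,0,-0.127,12,-9,6,1]
  ]
}}

```text
time_s: 10.55
tcp_pos: [0.3812, -0.2786, 0.2577]
eef_rot: [179.8, 0.4, -142.4]
contact_force: [0.4, -0.1, -1.0]
gripper_width: 0.0876
```

{"fn": "step_arm", "kwargs": {
  "deltas": [
    [0,0,0,0,0,0,1],
    [0,0,0,0,0,0,1]
  ]
}}

```text
time_s: 10.75
tcp_pos: [0.3796, -0.2793, 0.2569]
eef_rot: [179.6, 0.3, -142.6]
contact_force: [0.0, 1.2, 0.4]
gripper_width: 0.0876
```

Run:
```python
from h import *
i=r.camera_info("wrist"); np.save("pics/w3.npy",i["view"]); im=r.capture("wrist"); cv2.imwrite("pics/w3.png",im[:,:,::-1]); print(r.get_state()["joints"])
```

```text
[-12.7212213   -0.07056267 -20.77248035  -0.51620618 -69.36402044
  50.39186191]
```

View pics/w3.png

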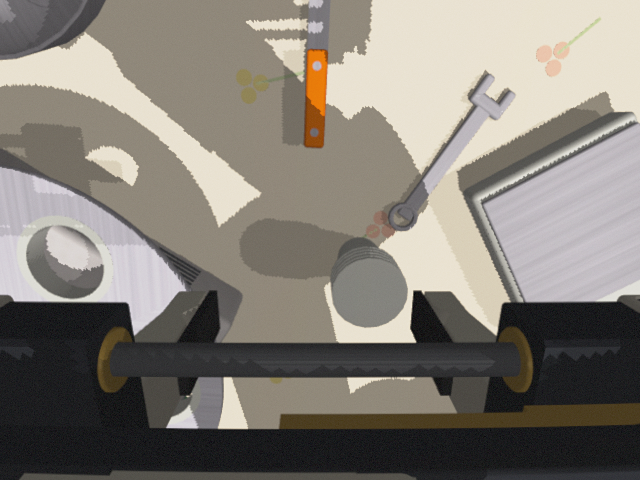

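Run:
```python
from h import *
i=r.camera_info("wrist"); i["view"]=np.load("pics/w3.npy"); im=cv2.imread("pics/w3.png")[:,:,::-1].copy()
a,c,mm=max(comps(mask(im[:200,280:360],(5,150,60),(20,255,255))),key=lambda q:q[0])
mm=cv2.morphologyEx(mm.astype(np.uint8),cv2.MORPH_CLOSE,np.ones((13,13)))
cs,_=cv2.findContours(mm,0,cv2.CHAIN_APPROX_NONE); q=cv2.minAreaRect(max(cs,key=len)); q=((q[0][0]+280,q[0][1]),q[1],q[2]); print(q)
bx=plane(i,cv2.boxPoints(q),.024)[:,:2]; print(bx.round(4),"ctr",bx.mean(0).round(4))
e=[np.linalg.norm(bx[k]-bx[(k+1)%4]) for k in range(4)];print(e)
k=int(np.argmax(e)); d=bx[k]-bx[(k+1)%4]; print("axis",np.degrees(np.arctan2(d[1],d[0])))
s=cv2.imread("pics/scene0.png"); print("nose by scene",plane(r.camera_info("scene"),[(204,348)],0)[0])
plan([0.4405,-0.355,0.12],-145.7,8,0.2)
```

```text
((315.1269111633301, 97.89453125), (20.62408447265625, 98.03654479980469), 2.544804573059082)
[[ 0.4253 -0.3162]
 [ 0.4753 -0.3893]
 [ 0.4597 -0.4002]
 [ 0.4086 -0.3279]] ctr [ 0.4422 -0.3584]
[np.float64(0.08854702122223812), np.float64(0.019035202535591825), np.float64(0.0885745065006247), np.float64(0.020361843976876418)]
axis -54.7834619769972
nose by scene [ 0.55004056 -0.5018877   0.        ]
tot mm 167.8924507630436 deg 3.2254730783067145
[[0.0008,0.0007,0.007,-0.2,-12.3,17.0,0.2],[0.0008,0.0007,0.007,-0.2,-12.2,17.0,0.2],[0.0008,0.0007,0.007,-0.3,-12.2,17.1,0.2],[0.0008,0.0007,0.007,-0.4,-12.2,17.1,0.2],[0.0008,0.0007,0.007,-0.5,-12.2,17.1,0.2],[0.0008,0.0007,0.007,-0.6,-12.2,17.1,0.2],[0.0008,0.0007,0.007,-0.7,-12.2,17.1,0.2],[0.0008,0.0007,0.007,-0.8,-12.1,17.1,0.2]]
```

Run:
```python
from h import *
plan([0.442,-0.3575,0.10],-145,8,0.2)
```

```text
tot mm 186.09954071894356 deg 2.535722991831515
[[0.0008,0.0007,0.0054,-0.1,-12.6,19.5,0.2],[0.0008,0.0007,0.0054,-0.2,-12.6,19.5,0.2],[0.0008,0.0007,0.0054,-0.3,-12.6,19.6,0.2],[0.0008,0.0007,0.0054,-0.3,-12.6,19.6,0.2],[0.0008,0.0007,0.0054,-0.4,-12.6,19.6,0.2],[0.0008,0.0007,0.0054,-0.5,-12.6,19.6,0.2],[0.0008,0.0007,0.0054,-0.6,-12.5,19.6,0.2],[0.0008,0.0007,0.0054,-0.7,-12.5,19.6,0.2]]
```

{"fn": "step_arm", "kwargs": {
  "deltas": [
    [0.001,0.0007,0.0054,-0.2,-12.5,19.5,0.2],
    [0.001,0.0007,0.0054,-0.2,-12.5,19.5,0.2],
    [0.001,0.0007,0.0054,-0.3,-12.5,19.5,0.2],
    [0.001,0.0007,0.0054,-0.3,-12.5,19.5,0.2],
    [0.001,0.0007,0.0054,-0.4,-12.5,19.5,0.2],
    [0.001,0.0007,0.0054,-0.5,-12.5,19.5,0.2],
    [0,0.0007,0.0054,-0.6,-12.5,19.5,0.2],
    [0,0.0007,0.0054,-0.7,-12.5,19.5,0.2],
    [0,0,0,0,0,0,0.2]
  ]
}}

```text
time_s: 11.7
tcp_pos: [0.4507, -0.3559, 0.1006]
eef_rot: [-179.6, 0.4, -145.9]
contact_force: [-0.0, 0.2, -0.7]
gripper_width: 0.0526
```

Run:
```python
from h import *
plan([0.442,-0.3575,0.005],-145,8,0.2)
```

```text
tot mm 95.9901644588583 deg 1.0982723954200957
[[-0.0009,0.0008,-0.0021,1.1,0.5,11.9,0.2],[-0.0009,0.0008,-0.0021,1.1,0.5,11.9,0.2],[-0.0009,0.0008,-0.0021,1.1,0.5,11.9,0.2],[-0.0009,0.0008,-0.0021,1.1,0.5,11.9,0.2],[-0.0009,0.0008,-0.0021,1.0,0.5,11.9,0.2],[-0.0009,0.0008,-0.0021,1.0,0.5,11.9,0.2],[-0.0009,0.0008,-0.0021,1.0,0.5,11.9,0.2],[-0.0009,0.0008,-0.0021,1.0,0.5,11.9,0.2]]
```

{"fn": "step_arm", "kwargs": {
  "deltas": [
    [-0.001,0.001,-0.002,1.5,0.6,12,0.2],
    [-0.001,0.001,-0.002,1.5,0.6,12,0.2],
    [-0.001,0.001,-0.002,1.5,0.6,12,0.2],
    [-0.001,0.001,-0.002,1.5,0.6,12,0.2],
    [-0.001,0.001,-0.002,1.5,0.6,10,0.2],
    [0,0,0,0,0,0,0.2],
    [0,0,0,0,0,0,0.2]
  ]
}}

```text
time_s: 12.4
tcp_pos: [0.4433, -0.3562, 0.0402]
eef_rot: [-179.8, 0.1, -145.4]
contact_force: [0.4, -0.4, 0.0]
gripper_width: 0.0527
```

Run:
```python
from h import *
plan([0.442,-0.3575,0.005],-145,5,0.2)
```

```text
tot mm 35.258850644936004 deg 0.4675210936449927
[[-0.0008,0.0005,-0.0013,0.4,-0.0,7.0,0.2],[-0.0008,0.0005,-0.0013,0.4,-0.0,7.0,0.2],[-0.0008,0.0005,-0.0013,0.4,-0.0,7.0,0.2],[-0.0008,0.0005,-0.0013,0.4,-0.1,7.0,0.2],[-0.0008,0.0005,-0.0013,0.4,-0.1,7.0,0.2]]
```

{"fn": "step_arm", "kwargs": {
  "deltas": [
    [0,0,-0.001,0.4,0,7,0.2],
    [0,0,-0.001,0.4,0,7,0.2],
    [0,0,-0.001,0.4,0,7,0.2],
    [0,0,-0.001,0.4,0,7,0.2],
    [0,0,-0.001,0.2,0,6,0.2],
    [0,0,0,0,0,0,0.0],
    [0,0,0,0,0,0,-0.2]
  ]
}}

```text
time_s: 13.1
tcp_pos: [0.4425, -0.3578, 0.0039]
eef_rot: [-179.7, 0.2, -145.1]
contact_force: [0.7, -0.1, 0.1]
gripper_width: 0.0416
```

Run:
```python
from h import *
i=r.camera_info("wrist"); np.save("pics/w4.npy",i["view"]); im=r.capture("wrist"); cv2.imwrite("pics/w4.png",im[:,:,::-1]); print(r.get_state()["tcp_pos"])
```

```text
[ 0.44249222 -0.35777311  0.00391696]
```

View pics/w4.png

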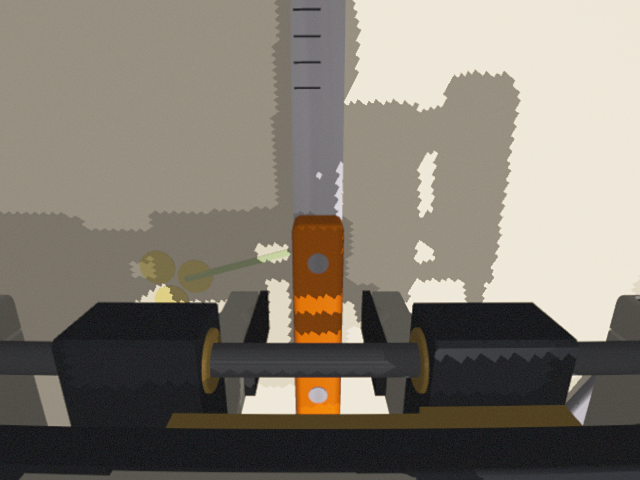

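{"fn": "step_arm", "kwargs": {
  "deltas": [
    [0,0,0,0,0,0,-0.4],
    [0,0,0,0,0,0,-0.5],
    [0,0,0,0,0,0,-0.6],
    [0,0,0,0,0,0,-1],
    [0,0,0,0,0,0,-1],
    [0,0,0,0,0,0,-1]
  ],
  "squeeze": 40
}}

```text
time_s: 13.75
tcp_pos: [0.4428, -0.3578, 0.0047]
eef_rot: [-179.6, 0.2, -145.1]
contact_force: [-0.2, -0.6, -0.8]
gripper_width: 0.0198
```

Run:
```python
from h import *
s=r.get_state();print(s["eef_rot"],s["tcp_pos"],s["contact_force"],s["moment"])
i=r.camera_info("wrist"); np.save("pics/w5.npy",i["view"]); im=r.capture("wrist"); cv2.imwrite("pics/w5.png",im[:,:,::-1])
```

```text
[-179.64250115    0.21744587 -145.08576506] [ 0.44282052 -0.35784242  0.00471234] [-0.15189093 -0.59084311 -0.77793868] [0.04162369 0.13959419 0.00356482]
```

View pics/w5.png

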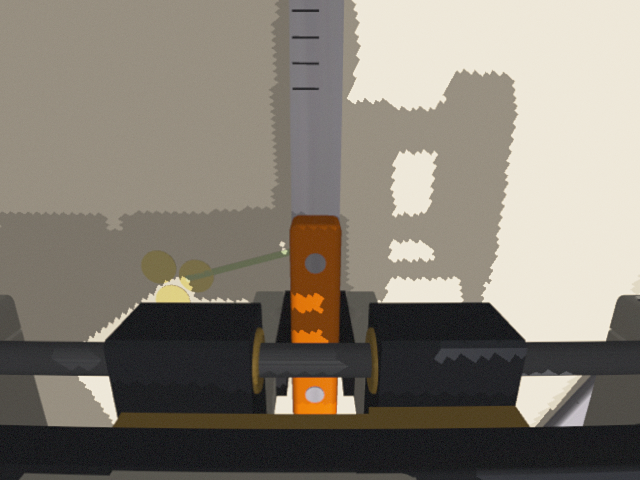

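Run:
```python
from h import *
i=r.camera_info("wrist"); i["view"]=np.load("pics/w5.npy")
p=np.array([.44282,-.35784,.0047]); q=R.from_euler("xyz",[-179.64,.22,-145.09],degrees=True)
for n,uv,z in(("hfront top",(315,220),.024),("hfront low",(315,216),.007),("blade L",(291,200),.007),("blade R",(341,200),.007),("blade L2",(291,10),.0066),("blade R2",(343.5,10),.0066)):
    P=plane(i,[uv],z)[0]; print(n,P.round(4),(q.inv().apply(P-p)*1000).round(1))
plan([0.442,-0.3575,0.42],-145,9,-1)
```

```text
hfront top [ 0.4699 -0.3957  0.024 ] [ -0.6 -46.6 -19. ]
hfront low [ 0.4685 -0.3937  0.007 ] [ -0.6 -44.1  -2. ]
blade L [ 0.4805 -0.3935  0.007 ] [-10.5 -50.8  -1.9]
blade R [ 0.4636 -0.4053  0.007 ] [ 10.1 -50.9  -2. ]
blade L2 [ 0.5196 -0.4516  0.0066] [  -9.3 -120.9   -1.1]
blade R2 [ 0.504  -0.4625  0.0066] [   9.8 -120.9   -1.2]
tot mm 415.291011513407 deg 0.42681091498478263
[[-0.0007,0.0004,-0.0002,-0.1,-0.2,-46.1,-1],[-0.0007,0.0004,-0.0002,-0.1,-0.2,-46.1,-1],[-0.0007,0.0004,-0.0002,-0.1,-0.1,-46.1,-1],[-0.0007,0.0004,-0.0002,-0.1,-0.1,-46.1,-1],[-0.0007,0.0004,-0.0002,-0.0,-0.1,-46.1,-1],[-0.0007,0.0004,-0.0002,-0.0,-0.0,-46.1,-1],[-0.0007,0.0004,-0.0002,-0.0,-0.0,-46.1,-1],[-0.0007,0.0004,-0.0002,0.0,0.0,-46.1,-1],[-0.0007,0.0004,-0.0002,0.0,0.1,-46.1,-1]]
```

{"fn": "step_arm", "kwargs": {
  "deltas": [
    [0,0,0,0,0,-10,-1],
    [0,0,0,0,0,-25,-1],
    [0,0,0,0,0,-40,-1],
    [0,0,0,0,0,-45,-1],
    [0,0,0,0,0,-45,-1],
    [0,0,0,0,0,-45,-1],
    [0,0,0,0,0,-45,-1],
    [0,0,0,0,0,-45,-1],
    [0,0,0,0,0,-45,-1],
    [0,0,0,0,0,-20,-1]
  ]
}}

```text
time_s: 14.8
tcp_pos: [0.4352, -0.3551, 0.3874]
eef_rot: [-180.0, 0.0, -145.1]
contact_force: [0.9, -0.2, -1.9]
gripper_width: 0.0196
```

Run:
```python
from h import *
print(r.get_state()["joints"])
plan([0.4944,0.411,0.37],-176.5,20,-1)
```

```text
[-1.92377993e+01  6.22017464e+00  2.32750656e+00  1.26496063e-02
 -8.60761886e+01  5.40925544e+01]
tot mm 768.5922271900947 deg 31.355634878528665
[[-0.0,0.0,0.0274,-24.3,29.7,0.9,-1],[-0.0,0.0,0.0274,-23.5,30.4,0.9,-1],[-0.0,0.0,0.0274,-22.7,31.0,0.9,-1],[-0.0,0.0,0.0274,-21.8,31.6,0.9,-1],[-0.0,0.0,0.0274,-20.9,32.2,0.9,-1],[-0.0,0.0,0.0274,-20.0,32.8,0.9,-1],[-0.0,0.0,0.0274,-19.1,33.3,0.9,-1],[-0.0,0.0,0.0274,-18.2,33.8,0.9,-1],[-0.0,0.0,0.0274,-17.3,34.3,0.9,-1],[-0.0,0.0,0.0274,-16.3,34.8,0.9,-1],[-0.0,0.0,0.0274,-15.4,35.2,0.9,-1],[-0.0,0.0,0.0274,-14.4,35.6,0.9,-1],[-0.0,0.0,0.0274,-13.4,36.0,0.9,-1],[-0.0,0.0,0.0274,-12.4,36.4,0.9,-1],[-0.0,0.0,0.0274,-11.4,36.7,0.9,-1],[-0.0,0.0,0.0274,-10.4,37.0,0.9,-1],[-0.0,0.0,0.0274,-9.4,37.2,0.9,-1],[-0.0,0.0,0.0274,-8.4,37.5,0.9,-1],[-0.0,0.0,0.0274,-7.4,37.7,0.9,-1],[-0.0,0.0,0.0274,-6.3,37.9,0.9,-1]]
```

{"fn": "step_arm", "kwargs": {
  "deltas": [
    [0,0,0.027,-24,29.5,0,-1],
    [0,0,0.027,-23.5,30.5,0,-1],
    [0,0,0.027,-22.5,31,0,-1],
    [0,0,0.027,-22,31.5,0,-1],
    [0,0,0.027,-21,32,0,-1],
    [0,0,0.027,-20,33,0,-1],
    [0,0,0.027,-19,33,0,-1],
    [0,0,0.027,-18,34,0,-1],
    [0,0,0.027,-17,34,0,-1],
    [0,0,0.027,-16,35,0,-1]
  ]
}}

```text
time_s: 15.8
tcp_pos: [0.4605, 0.0355, 0.399]
eef_rot: [-179.7, 0.8, -161.7]
contact_force: [1.2, 0.5, -0.5]
gripper_width: 0.0199
```

Run:
```python
from h import *
plan([0.4944,0.411,0.38],-176.5,11,-1)
```

```text
tot mm 377.5106630233539 deg 14.82171742677064
[[-0.0003,0.0013,0.0235,-13.6,31.4,1.8,-1],[-0.0003,0.0013,0.0235,-12.9,31.8,1.8,-1],[-0.0003,0.0013,0.0235,-12.1,32.1,1.8,-1],[-0.0003,0.0013,0.0235,-11.4,32.3,1.7,-1],[-0.0003,0.0013,0.0235,-10.6,32.6,1.7,-1],[-0.0003,0.0013,0.0235,-9.9,32.8,1.7,-1],[-0.0003,0.0013,0.0235,-9.1,33.0,1.7,-1],[-0.0003,0.0013,0.0235,-8.3,33.3,1.7,-1],[-0.0003,0.0013,0.0235,-7.5,33.4,1.7,-1],[-0.0003,0.0013,0.0235,-6.7,33.6,1.7,-1],[-0.0003,0.0013,0.0235,-6.0,33.8,1.7,-1]]
```

{"fn": "step_arm", "kwargs": {
  "deltas": [
    [0,0.0013,0.024,-14,34,1.5,-1],
    [0,0.0013,0.024,-13.5,34.5,1.5,-1],
    [0,0.0013,0.024,-13,35,1.5,-1],
    [0,0.0013,0.024,-12.5,35,1.5,-1],
    [0,0.0013,0.024,-11.5,35.5,1.5,-1],
    [0,0.0013,0.024,-11,36,1.5,-1],
    [0,0.0013,0.024,-10,36,1.5,-1],
    [0,0.0013,0.024,-9,36,1.5,-1],
    [0,0.0013,0.024,-8,36,1.5,-1],
    [0,0.0013,0.024,-7,30,1.5,-1]
  ]
}}

```text
time_s: 16.8
tcp_pos: [0.4886, 0.4123, 0.3939]
eef_rot: [179.7, 0.4, -175.9]
contact_force: [0.6, 0.4, -1.0]
gripper_width: 0.0196
```

{"fn": "step_arm", "kwargs": {
  "deltas": [
    [0,0,0,0,0,0,-1],
    [0,0,0,0,0,0,-1]
  ]
}}

```text
time_s: 17.0
tcp_pos: [0.4878, 0.4156, 0.3922]
eef_rot: [179.9, 0.3, -175.7]
contact_force: [-0.7, -0.0, -1.0]
gripper_width: 0.02
```

Run:
```python
from h import *
i=r.camera_info("wrist"); np.save("pics/w6.npy",i["view"]); im=r.capture("wrist"); cv2.imwrite("pics/w6.png",im[:,:,::-1]); 
s=r.get_state();print(s["joints"],s["contact_force"],s["moment"])
plan([0.4944,0.411,0.16],-176.5,9,-1)
```

```text
[ 57.92631714  14.01871576  12.42344305   0.13609771 -88.12885214
 -53.66628809] [-0.47267105 -0.05297793 -1.08712265] [0.07118706 0.13112418 0.0348542 ]
tot mm 232.1337884456313 deg 0.8237290448330312
[[0.0003,0.0005,0.0015,-0.6,-0.6,25.8,-1],[0.0003,0.0005,0.0015,-0.6,-0.6,25.8,-1],[0.0003,0.0005,0.0015,-0.6,-0.6,25.8,-1],[0.0003,0.0005,0.0015,-0.6,-0.6,25.8,-1],[0.0003,0.0005,0.0015,-0.6,-0.6,25.8,-1],[0.0003,0.0005,0.0015,-0.7,-0.6,25.8,-1],[0.0003,0.0005,0.0015,-0.7,-0.6,25.8,-1],[0.0003,0.0005,0.0015,-0.7,-0.6,25.8,-1],[0.0003,0.0005,0.0015,-0.7,-0.5,25.8,-1]]
```

View pics/w6.png

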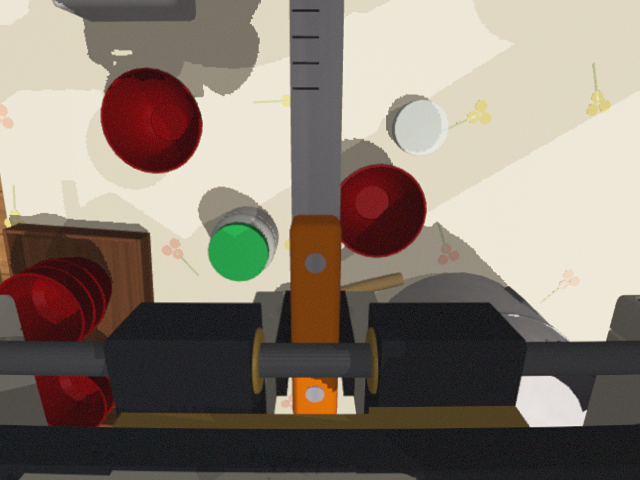

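Run:
```python
from h import *
i=r.camera_info("wrist"); i["view"]=np.load("pics/w6.npy")
for z in (.1,.15,.2): print(z,plane(i,[(385,305),(430,280),(480,273),(530,300)],z)[:,:2].round(3).tolist())
print("bowls",plane(i,[(383,210),(152,120)],.068).round(3).tolist(), "jar",plane(i,[(239,252)],.085).round(3))
s=r.camera_info("scene")
print(plane(s,[(378,175),(382,150),(408,128),(436,155),(408,160)],.15).round(3).tolist())
im=cv2.imread("pics/scene0.png"); cv2.imwrite("pics/z1.png",cv2.resize(im[110:290,340:560],None,fx=3,fy=3))
```

```text
0.1 [[0.388, 0.554], [0.336, 0.515], [0.275, 0.5], [0.201, 0.533]]
0.15 [[0.4, 0.529], [0.354, 0.495], [0.299, 0.482], [0.234, 0.511]]
0.2 [[0.412, 0.505], [0.371, 0.475], [0.323, 0.464], [0.266, 0.489]]
bowls [[0.401, 0.436, 0.068], [0.692, 0.347, 0.068]] jar [[0.581 0.501 0.085]]
[[0.325, 0.421, 0.15], [0.2, 0.554, 0.15], [0.134, 0.775, 0.15], [0.361, 0.724, 0.15], [0.319, 0.596, 0.15]]
```

View pics/z1.png

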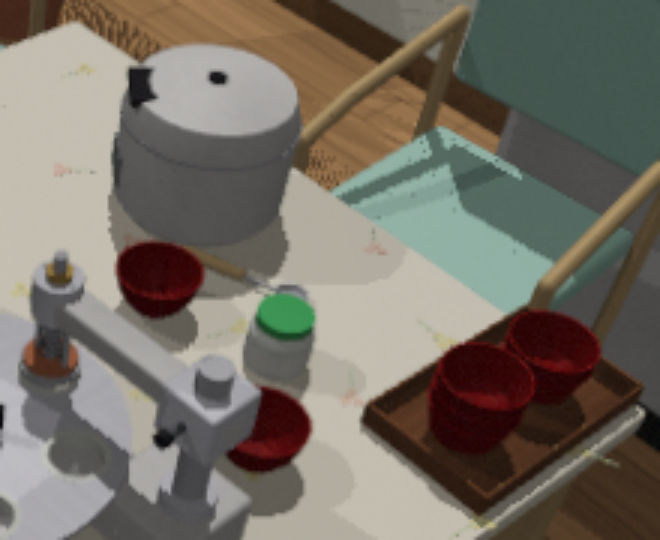

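Run:
```python
from h import *
plan([0.4962,0.386,0.16],-176.5,8,-1,roll=-179.64,pitch=.22)
```

```text
tot mm 234.0054147006337 deg 0.9171387948518249
[[0.0011,0.0001,0.0017,-0.6,-3.8,29.0,-1],[0.0011,0.0001,0.0017,-0.7,-3.8,29.0,-1],[0.0011,0.0001,0.0017,-0.7,-3.7,29.0,-1],[0.0011,0.0001,0.0017,-0.7,-3.7,29.0,-1],[0.0011,0.0001,0.0017,-0.7,-3.7,29.0,-1],[0.0011,0.0001,0.0017,-0.7,-3.7,29.0,-1],[0.0011,0.0001,0.0017,-0.7,-3.6,29.0,-1],[0.0011,0.0001,0.0017,-0.7,-3.6,29.0,-1]]
```

{"fn": "step_arm", "kwargs": {
  "deltas": [
    [0.001,0,0.002,-0.7,-3.8,29,-1],
    [0.001,0,0.002,-0.7,-3.8,29,-1],
    [0.001,0,0.002,-0.7,-3.8,29,-1],
    [0.001,0,0.002,-0.7,-3.7,29,-1],
    [0.001,0,0.002,-0.7,-3.7,29,-1],
    [0.001,0,0.002,-0.7,-3.7,29,-1],
    [0.001,0,0.002,-0.7,-3.6,29,-1],
    [0.001,0,0.002,-0.7,-3.6,25,-1],
    [0,0,0,0,0,0,-1],
    [0,0,0,0,0,0,-1]
  ]
}}

```text
time_s: 18.05
tcp_pos: [0.4985, 0.3761, 0.1681]
eef_rot: [179.7, 0.8, -177.0]
contact_force: [-0.6, 0.0, -0.1]
gripper_width: 0.02
```

Run:
```python
from h import *
i=r.camera_info("wrist"); np.save("pics/w7.npy",i["view"]); im=r.capture("wrist"); cv2.imwrite("pics/w7.png",im[:,:,::-1]); 
im=r.capture("side"); cv2.imwrite("pics/s7.png",cv2.resize(im[200:400,180:430],None,fx=3,fy=3)[:,:,::-1])
s=r.get_state();print(s["contact_force"],s["moment"],s["eef_rot"],s["tcp_pos"])
plan([0.4962,0.386,0.135],-176.5,3,-1,roll=-179.64,pitch=.22)
```

```text
[-0.85591863  0.48245501  0.05606426] [0.08021389 0.1768418  0.02205456] [ 179.65337946    0.85602401 -177.00056584] [0.49853421 0.37662042 0.16844224]
tot mm 34.81103552463009 deg 1.0713317593096607
[[0.0041,0.0037,-0.0029,0.8,3.1,11.2,-1],[0.0041,0.0037,-0.0029,0.7,3.1,11.1,-1],[0.0041,0.0037,-0.0029,0.7,3.2,11.1,-1]]
```

View pics/w7.png

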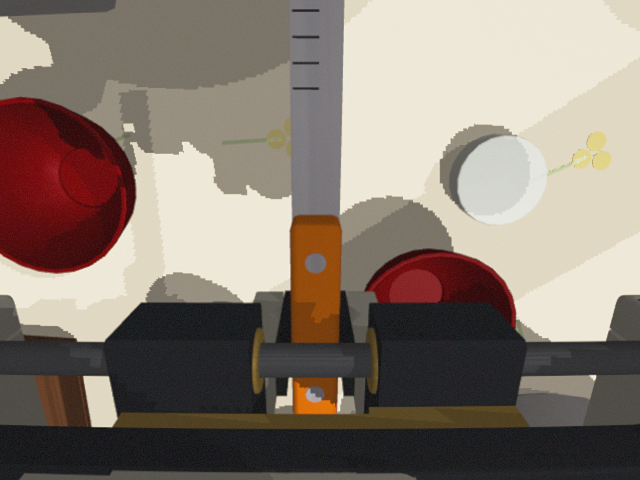

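View pics/s7.png

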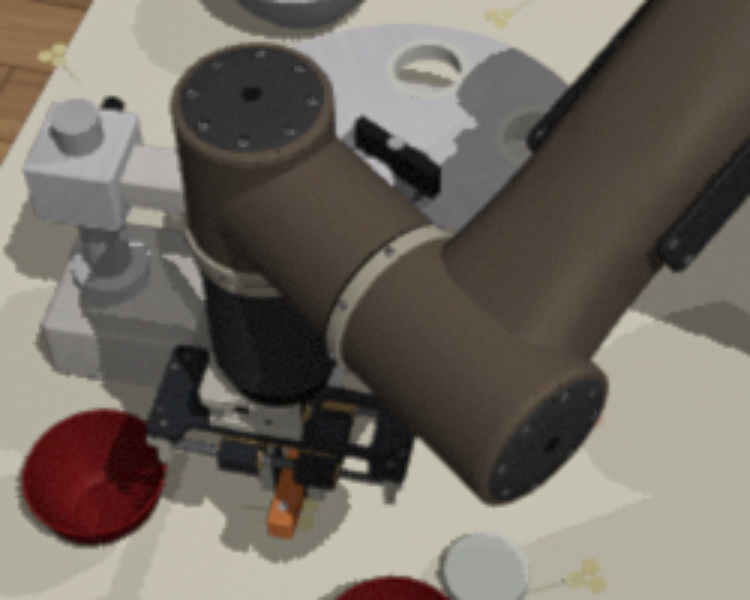

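{"fn": "step_arm", "kwargs": {
  "deltas": [
    [0.004,0.004,-0.003,0.8,4,0,-1],
    [0.004,0.004,-0.003,0.8,4,5,-1],
    [0.004,0.004,-0.003,0.8,3,8,-1],
    [0,0,0,0,0,8,-1],
    [0,0,0,0,0,5,-1],
    [0,0,0,0,0,0,-1],
    [0,0,0,0,0,0,-1]
  ]
}}

```text
time_s: 18.85
tcp_pos: [0.4963, 0.3906, 0.1436]
eef_rot: [-179.8, 0.3, -176.3]
contact_force: [0.8, -0.0, -1.5]
gripper_width: 0.0197
```

```bash
cat > st.py <<'E'
from h import *
s=r.get_state();print(s["time_s"],"F",s["contact_force"].round(2),"M",s["moment"].round(3),s["eef_rot"].round(2),s["tcp_pos"].round(4))
p,q,_=pose(); c,sn=np.cos(np.radians(3.5)),np.sin(np.radians(3.5))
nose=p+q.apply([0.0005,-.186,.0047])
d=nose-np.array([.5190,.0124,.118]); print("machine: nose x,y(past entry mm),z", ((c*d[0]+sn*d[1])*1000).round(1), (170-(c*d[1]-sn*d[0])*1000).round(1),(d[2]*1000).round(1))
F=s["contact_force"]; print("F machine x,y,z",(c*F[0]+sn*F[1]).round(2),(c*F[1]-sn*F[0]).round(2),F[2].round(2))
E
python3 st.py
python3 - <<'E'
from h import *
plan([0.4962,0.386,0.135],-176.5,3,-1,roll=-179.64,pitch=.22)
im=r.capture("scene"); cv2.imwrite("pics/c8.png",cv2.resize(im[160:310,280:430],None,fx=4,fy=4)[:,:,::-1])
E
```

```text
18.85 F [ 0.76 -0.   -1.49] M [ 0.106  0.109 -0.038] [-179.81    0.31 -176.35] [0.4963 0.3906 0.1436]
machine: nose x,y(past entry mm),z 0.4 -22.9 21.5
F machine x,y,z 0.76 -0.05 -1.49
tot mm 9.773534961390716 deg 0.246730155204449
[[0.001,0.0005,0.0009,0.1,-1.5,2.9,-1],[0.001,0.0005,0.0009,0.1,-1.5,2.9,-1],[0.001,0.0005,0.0009,0.1,-1.5,2.9,-1]]
```

View pics/c8.png

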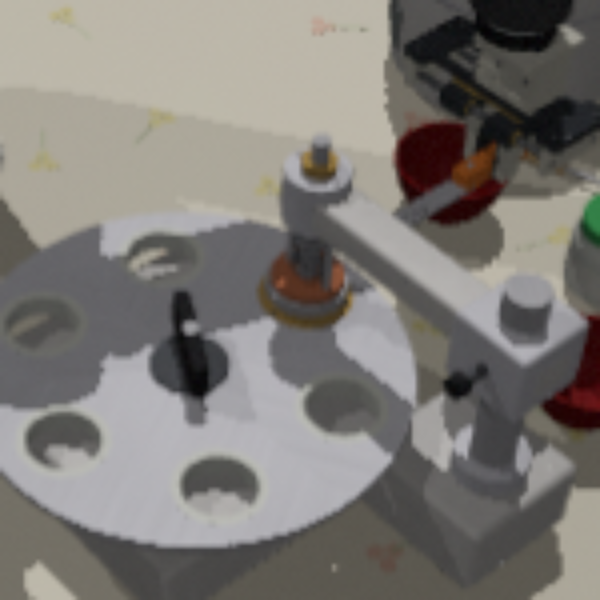

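{"fn": "step_arm", "kwargs": {
  "deltas": [
    [0.001,0.0005,0.001,0,-2,4,-1],
    [0.001,0.0005,0.001,0,-2,5,-1],
    [0,0,0.001,0,-1.5,5,-1],
    [0,0,0,0,0,0,-1],
    [0,0,0,0,0,0,-1]
  ]
}}

```text
time_s: 19.4
tcp_pos: [0.4969, 0.3842, 0.1288]
eef_rot: [-179.7, 0.3, -176.6]
contact_force: [0.6, 0.6, -1.4]
gripper_width: 0.0199
```

```bash
python3 st.py
```

```text
19.4 F [ 0.64  0.65 -1.4 ] M [ 0.098  0.132 -0.067] [-179.71    0.27 -176.57] [0.4969 0.3842 0.1288]
machine: nose x,y(past entry mm),z -0.1 -16.4 7.0
F machine x,y,z 0.68 0.61 -1.4
```

{"fn": "step_arm", "kwargs": {
  "deltas": [
    [0,0,0,0,0,2,-1],
    [0,0,0,0,0,2,-1],
    [0,0,0,0,0,0,-1]
  ]
}}

```text
time_s: 19.7
tcp_pos: [0.4971, 0.3843, 0.1247]
eef_rot: [-179.7, 0.3, -176.6]
contact_force: [-0.6, -0.6, -0.8]
gripper_width: 0.0192
```

```bash
python3 st.py
```

```text
19.7 F [-0.62 -0.6  -0.76] M [0.117 0.155 0.057] [-179.73    0.29 -176.58] [0.4971 0.3843 0.1247]
machine: nose x,y(past entry mm),z 0.1 -16.5 2.9
F machine x,y,z -0.65 -0.56 -0.76
```

{"fn": "step_arm", "kwargs": {
  "deltas": [
    [0,0,0,0,0,1,-1],
    [0,0,0,0,0,0,-1]
  ]
}}

```text
time_s: 19.9
tcp_pos: [0.4971, 0.3844, 0.1238]
eef_rot: [-179.7, 0.3, -176.6]
contact_force: [0.2, 1.0, -1.5]
gripper_width: 0.0198
```

```bash
python3 st.py
```

```text
19.9 F [ 0.23  0.98 -1.53] M [0.107 0.138 0.018] [-179.74    0.3  -176.57] [0.4971 0.3844 0.1238]
machine: nose x,y(past entry mm),z 0.2 -16.6 1.9
F machine x,y,z 0.29 0.96 -1.53
```

{"fn": "step_arm", "kwargs": {
  "deltas": [
    [0,0,0,0,0,1,-1],
    [0,0,0,0,0,0,-1]
  ]
}}

```text
time_s: 20.1
tcp_pos: [0.4972, 0.3846, 0.1229]
eef_rot: [-179.7, 0.3, -176.6]
contact_force: [0.2, 0.2, -1.1]
gripper_width: 0.0193
```

```bash
python3 st.py
```

```text
20.1 F [ 0.24  0.21 -1.08] M [ 0.037  0.111 -0.002] [-179.75    0.31 -176.55] [0.4972 0.3846 0.1229]
machine: nose x,y(past entry mm),z 0.3 -16.8 1.0
F machine x,y,z 0.25 0.2 -1.08
```

{"fn": "step_arm", "kwargs": {
  "deltas": [
    [0,0,0,0,0,0.7,-1],
    [0,0,0,0,0,0,-1]
  ]
}}

```text
time_s: 20.3
tcp_pos: [0.4973, 0.3846, 0.1224]
eef_rot: [-179.8, 0.3, -176.5]
contact_force: [-1.2, -0.6, -0.4]
gripper_width: 0.0198
```

```bash
python3 st.py
```

```text
20.3 F [-1.23 -0.61 -0.44] M [-0.084  0.194 -0.045] [-179.75    0.33 -176.55] [0.4973 0.3846 0.1224]
machine: nose x,y(past entry mm),z 0.4 -16.8 0.5
F machine x,y,z -1.26 -0.53 -0.44
```

{"fn": "step_arm", "kwargs": {
  "deltas": [
    [0,0,0,0,0,0.5,-1],
    [0,0,0,0,0,0,-1]
  ]
}}

```text
time_s: 20.5
tcp_pos: [0.4974, 0.3846, 0.1221]
eef_rot: [-179.8, 0.3, -176.5]
contact_force: [0.3, -0.7, -0.7]
gripper_width: 0.0199
```

```bash
python3 st.py
```

```text
20.5 F [ 0.26 -0.72 -0.67] M [-0.12   0.222 -0.063] [-179.75    0.34 -176.55] [0.4974 0.3846 0.1221]
machine: nose x,y(past entry mm),z 0.5 -16.8 0.2
F machine x,y,z 0.22 -0.73 -0.67
```

{"fn": "step_arm", "kwargs": {
  "deltas": [
    [0,0,0,0,-3,0.2,-1],
    [0,0,0,0,-3,0.2,-1],
    [0,0,0,0,-3,0.2,-1],
    [0,0,0,0,-3,0.2,-1],
    [0,0,0,0,0,0,-1]
  ]
}}

```text
time_s: 21.0
tcp_pos: [0.4986, 0.372, 0.122]
eef_rot: [-179.8, 0.4, -176.5]
contact_force: [1.0, 0.9, 0.4]
gripper_width: 0.0196
```

```bash
python3 st.py
```

```text
21.0 F [0.99 0.94 0.42] M [-0.265  0.095  0.009] [-179.8     0.42 -176.51] [0.4986 0.372  0.122 ]
machine: nose x,y(past entry mm),z 1.1 -4.2 -0.1
F machine x,y,z 1.04 0.88 0.42
```

{"fn": "step_arm", "kwargs": {
  "deltas": [
    [0.001,0.001,0,0.3,-3,0.1,-1],
    [0.001,0.001,0,0.3,-3,0.1,-1],
    [0,0.001,0,0.3,-3,0.1,-1],
    [0,0.0005,0,0.2,-3,0.1,-1],
    [0,0,0,0,0,0,-1]
  ]
}}

```text
time_s: 21.5
tcp_pos: [0.4984, 0.3589, 0.1217]
eef_rot: [-179.7, 0.2, -176.5]
contact_force: [-0.1, 0.6, 0.5]
gripper_width: 0.0198
```

```bash
python3 st.py
```

```text
21.5 F [-0.11  0.57  0.47] M [-0.191  0.04  -0.001] [-179.69    0.21 -176.52] [0.4984 0.3589 0.1217]
machine: nose x,y(past entry mm),z 0.0 8.9 0.0
F machine x,y,z -0.07 0.57 0.47
```

{"fn": "step_arm", "kwargs": {
  "deltas": [
    [0,0,0,0.1,-3,0,-1],
    [0,0,0,0.1,-3,0.1,-1],
    [0,0,0,0.1,-3,0,-1],
    [0,0,0,0,0,0,-1]
  ]
}}

```text
time_s: 21.9
tcp_pos: [0.4988, 0.3492, 0.1218]
eef_rot: [-179.7, 0.2, -176.5]
contact_force: [-0.3, -0.7, 0.8]
gripper_width: 0.0196
```

```bash
python3 st.py;python3 - <<'E'
from h import *
im=r.capture("scene"); cv2.imwrite("pics/c9.png",cv2.resize(im[160:310,280:430],None,fx=4,fy=4)[:,:,::-1])
E
```

```text
21.9 F [-0.34 -0.7   0.77] M [-0.221  0.044  0.001] [-179.7     0.23 -176.51] [0.4988 0.3492 0.1218]
machine: nose x,y(past entry mm),z -0.1 18.6 0.1
F machine x,y,z -0.38 -0.68 0.77
```

View pics/c9.png

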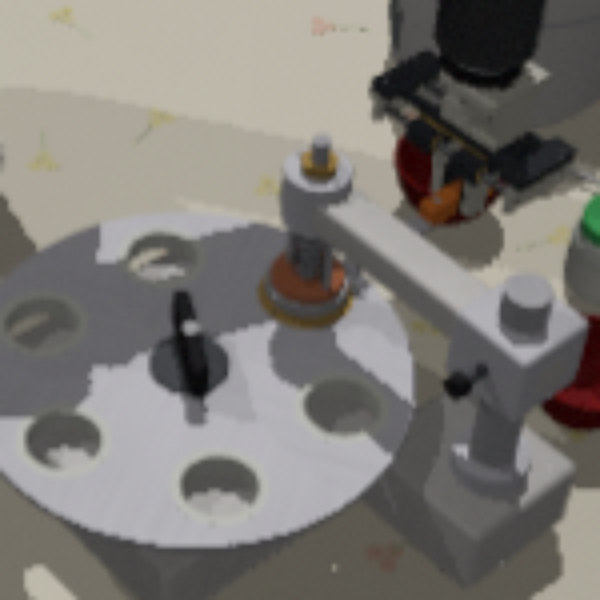

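{"fn": "step_arm", "kwargs": {
  "deltas": [
    [0,0,0,0.05,-2,0,-1],
    [0,0,0,0.05,-2,0,-1],
    [0,0,0,0,0,0,-1]
  ]
}}

```text
time_s: 22.25
tcp_pos: [0.499, 0.345, 0.1219]
eef_rot: [-179.7, 0.2, -176.5]
contact_force: [-0.8, -0.3, 1.1]
gripper_width: 0.0198
```

```bash
python3 st.py
```

```text
22.25 F [-0.78 -0.33  1.1 ] M [-0.201  0.053  0.047] [-179.7     0.23 -176.51] [0.499  0.345  0.1219]
machine: nose x,y(past entry mm),z -0.2 22.8 0.1
F machine x,y,z -0.8 -0.28 1.1
```

{"fn": "step_arm", "kwargs": {
  "deltas": [
    [0,0,0,0.05,-2,0,-1],
    [0,0,0,0.05,-2,0,-1]
  ]
}}

```text
time_s: 22.45
tcp_pos: [0.4992, 0.3411, 0.1219]
eef_rot: [-179.7, 0.2, -176.5]
contact_force: [0.5, 1.3, 1.1]
gripper_width: 0.0196
```

```bash
python3 st.py
```

```text
22.45 F [0.45 1.26 1.12] M [ 0.159  0.115 -0.015] [-179.72    0.25 -176.49] [0.4992 0.3411 0.1219]
machine: nose x,y(past entry mm),z -0.2 26.7 0.1
F machine x,y,z 0.53 1.23 1.12
```

{"fn": "step_arm", "kwargs": {
  "deltas": [
    [0,0,0,0.05,-2,0,-1],
    [0,0,0,0.05,-1,0,-1]
  ]
}}

```text
time_s: 22.65
tcp_pos: [0.4993, 0.3379, 0.122]
eef_rot: [-179.7, 0.3, -176.5]
contact_force: [1.0, 0.9, 0.8]
gripper_width: 0.0196
```

```bash
python3 st.py
```

```text
22.65 F [1.02 0.85 0.83] M [0.14  0.131 0.031] [-179.73    0.25 -176.49] [0.4993 0.3379 0.122 ]
machine: nose x,y(past entry mm),z -0.3 30.0 0.2
F machine x,y,z 1.07 0.79 0.83
```

{"fn": "step_arm", "kwargs": {
  "deltas": [
    [0,0,0,0.05,-1.5,0,-1],
    [0,0,0,0.05,-1.5,0,-1]
  ]
}}

```text
time_s: 22.85
tcp_pos: [0.4994, 0.3347, 0.122]
eef_rot: [-179.7, 0.3, -176.5]
contact_force: [0.5, 1.3, 1.2]
gripper_width: 0.0192
```

```bash
python3 st.py
```

```text
22.85 F [0.5  1.31 1.22] M [0.136 0.137 0.014] [-179.73    0.25 -176.49] [0.4994 0.3347 0.122 ]
machine: nose x,y(past entry mm),z -0.4 33.1 0.2
F machine x,y,z 0.57 1.27 1.22
```

{"fn": "step_arm", "kwargs": {
  "deltas": [
    [0,0,0,0,-1,0,-1],
    [0,0,0,0,-1,0,-1]
  ]
}}

```text
time_s: 23.05
tcp_pos: [0.4995, 0.3325, 0.1221]
eef_rot: [-179.7, 0.3, -176.5]
contact_force: [-0.0, 0.5, 1.1]
gripper_width: 0.0195
```

```bash
python3 st.py
```

```text
23.05 F [-0.04  0.53  1.12] M [0.105 0.11  0.011] [-179.74    0.26 -176.5 ] [0.4995 0.3325 0.1221]
machine: nose x,y(past entry mm),z -0.4 35.4 0.2
F machine x,y,z -0.01 0.53 1.12
```

{"fn": "step_arm", "kwargs": {
  "deltas": [
    [0,0,0,0,-1.5,0,-1],
    [0,0,0,-0.05,-1.5,0,-1]
  ]
}}

```text
time_s: 23.25
tcp_pos: [0.4998, 0.3293, 0.1221]
eef_rot: [-179.7, 0.3, -176.5]
contact_force: [0.5, 1.3, 1.4]
gripper_width: 0.0197
```

```bash
python3 st.py
```

```text
23.25 F [0.54 1.26 1.37] M [ 0.143  0.136 -0.006] [-179.74    0.26 -176.49] [0.4998 0.3293 0.1221]
machine: nose x,y(past entry mm),z -0.3 38.5 0.2
F machine x,y,z 0.62 1.22 1.37
```

{"fn": "step_arm", "kwargs": {
  "deltas": [
    [0,0,0,-0.05,-1,0,-1],
    [0,0,0,-0.05,-1,0,-1]
  ]
}}

```text
time_s: 23.45
tcp_pos: [0.5, 0.3271, 0.1221]
eef_rot: [-179.7, 0.3, -176.5]
contact_force: [-0.3, 2.1, 1.1]
gripper_width: 0.0197
```

```bash
python3 st.py
```

```text
23.45 F [-0.29  2.11  1.09] M [ 0.215  0.138 -0.023] [-179.74    0.26 -176.5 ] [0.5    0.3271 0.1221]
machine: nose x,y(past entry mm),z -0.2 40.8 0.2
F machine x,y,z -0.16 2.12 1.09
```

{"fn": "step_arm", "kwargs": {
  "deltas": [
    [0,0,0,-0.05,-1,0,-1],
    [0,0,0,-0.05,-1,0,-1]
  ]
}}

```text
time_s: 23.65
tcp_pos: [0.5003, 0.3249, 0.1221]
eef_rot: [-179.7, 0.3, -176.5]
contact_force: [0.7, 1.4, 1.0]
gripper_width: 0.0196
```

```bash
python3 st.py
```

```text
23.65 F [0.75 1.43 0.96] M [ 0.173  0.171 -0.045] [-179.74    0.26 -176.5 ] [0.5003 0.3249 0.1221]
machine: nose x,y(past entry mm),z -0.1 42.9 0.3
F machine x,y,z 0.83 1.38 0.96
```

{"fn": "step_arm", "kwargs": {
  "deltas": [
    [0,0,0,0,-1,0,-1],
    [0,0,0,0,-1,0,-1]
  ]
}}

```text
time_s: 23.85
tcp_pos: [0.5005, 0.3228, 0.1222]
eef_rot: [-179.7, 0.3, -176.5]
contact_force: [-0.4, 0.6, -0.4]
gripper_width: 0.0198
```

```bash
python3 st.py
```

```text
23.85 F [-0.4   0.62 -0.36] M [0.266 0.167 0.   ] [-179.74    0.26 -176.5 ] [0.5005 0.3228 0.1222]
machine: nose x,y(past entry mm),z -0.0 45.1 0.3
F machine x,y,z -0.36 0.64 -0.36
```

{"fn": "step_arm", "kwargs": {
  "deltas": [
    [0,0,0,0,-1,0,-1],
    [0,0,0,0,-1,0,-1]
  ]
}}

```text
time_s: 24.05
tcp_pos: [0.5007, 0.3208, 0.1222]
eef_rot: [-179.8, 0.3, -176.5]
contact_force: [-0.8, 1.7, 0.7]
gripper_width: 0.0193
```

```bash
python3 st.py
```

```text
24.05 F [-0.77  1.65  0.65] M [0.436 0.212 0.015] [-179.76    0.27 -176.5 ] [0.5007 0.3208 0.1222]
machine: nose x,y(past entry mm),z 0.0 47.1 0.3
F machine x,y,z -0.67 1.7 0.65
```

{"fn": "step_arm", "kwargs": {
  "deltas": [
    [0,0,0,0,-1,0,-1],
    [0,0,0,0,-1,0,-1]
  ]
}}

```text
time_s: 24.25
tcp_pos: [0.501, 0.3193, 0.1224]
eef_rot: [-179.8, 0.3, -176.5]
contact_force: [0.6, 2.9, 0.7]
gripper_width: 0.0196
```

```bash
python3 st.py
```

```text
24.25 F [0.57 2.87 0.68] M [ 0.854  0.329 -0.026] [-179.83    0.31 -176.49] [0.501  0.3193 0.1224]
machine: nose x,y(past entry mm),z 0.3 48.6 0.3
F machine x,y,z 0.75 2.83 0.68
```

{"fn": "step_arm", "kwargs": {
  "deltas": [
    [0.001,0,0,0,-1,0,-1],
    [0,0,0,0,-1,0,-1]
  ]
}}

```text
time_s: 24.45
tcp_pos: [0.5012, 0.3179, 0.1226]
eef_rot: [-179.8, 0.3, -176.5]
contact_force: [-0.0, 4.0, -0.3]
gripper_width: 0.0196
```

```bash
python3 st.py
python3 - <<'E'
from h import *
for n in("scene","side"):
    im=r.capture(n); cv2.imwrite(f"pics/{n}10.png",im[:,:,::-1])
cv2.imwrite("pics/c10.png",cv2.resize(r.capture("scene")[180:270,330:430],None,fx=6,fy=6)[:,:,::-1])
s=r.get_state();print(s["contact_force"],s["moment"],s["tcp_pos"])
E
python3 st.py
```

```text
24.45 F [-0.05  3.95 -0.28] M [1.085 0.255 0.019] [-179.84    0.35 -176.49] [0.5012 0.3179 0.1226]
machine: nose x,y(past entry mm),z 0.5 50.0 0.4
F machine x,y,z 0.2 3.95 -0.28
[-1.5024812   3.58212121  1.42190704] [ 1.12597385  0.30446391 -0.01547488] [0.50118288 0.31771935 0.12251914]
24.6 F [-1.5   3.58  1.42] M [ 1.126  0.304 -0.015] [-179.82    0.34 -176.49] [0.5012 0.3177 0.1225]
machine: nose x,y(past entry mm),z 0.4 50.2 0.4
F machine x,y,z -1.28 3.67 1.42
```

View pics/c10.png

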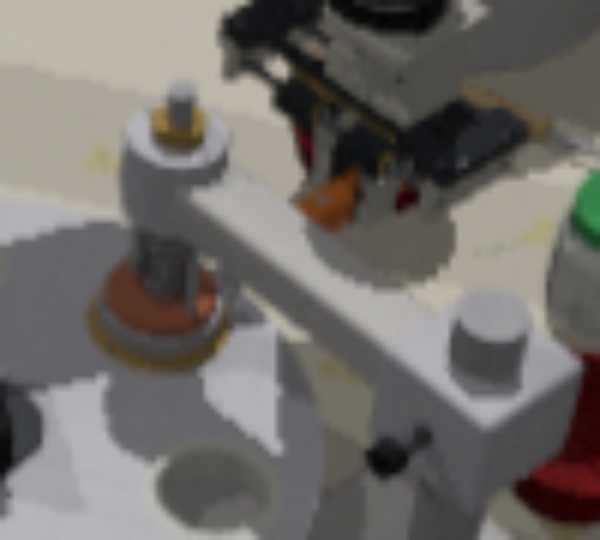

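View pics/scene10.png

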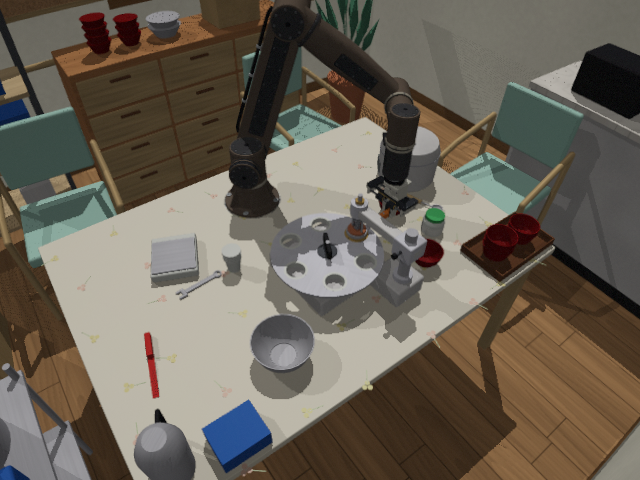

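```bash
python3 -c "
from plant import r
print(r.close_job())"; python3 st.py
```

```text
the job is handed in; nothing more can be done
None
the job is handed in; nothing more can be done
```

The carousel is one stop on and the gauge is snug under the platen, held in the gripper. The job was handed in at 24.6 s of the 72 s.

- **Carousel:** I turned it one stop clockwise by its bar grip. The grip slipped during the turn, so I raised the squeeze from 15 N to 60 N. After letting go, the nests measured at 93.5°, against 93.6° expected for the stop, and the brass plate's rim was centred under the platen to about 1 mm.
- **Gauge:** I held it by the orange handle with 40 N, set its nose on the deck left of the machine and slid it straight in towards the hub. It met the platen at about 44–45 mm past `gap_entry`, judged by the rise in moment and drag.
- **Final depth:** The nose stopped at about 50 mm, some 5–6 mm past the touch. The drag was 3.6–4 N, which works out to a platen lift of about 0.3 mm. The blade was about 0.4 mm off the middle of the platen and within about 0.2° of flat.

- **Limits of these figures:** Single force readings scatter by about 0.6–1 N, so the touch point is good to only 1–2 mm. I worked out the platen lift from the depth; I did not measure it. The arm hid the blade in the side view and the head hid it in the scene view, so the depth rests on arm position and feel.
- **Off-centre first grip:** My first close on the bar was about 2 mm off centre. The wrist force reading reached about 42 N before I re-centred, well below the 120 N wrist limit. I took that to be finger contact, not the gripper's body, which is limited to 40 N.
- **Bystanders:** In the last scene picture the ones in view looked where they had been. I did not measure them or check the ones hidden by the arm.

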